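Wind out and load the microscope's specimen stage

ROBOT

A 6-joint arm with a two-finger parallel gripper is mounted at the origin on the work surface. World frame = base frame: x ahead of the robot, y to its left, z up, the work surface at z = 0. Lengths are in m, angles in rad, forces in N, time in s.
With the tool pointing down it reaches from about 0.35 to 0.775 m from the base axis. Payload 5.5 kg.
Tool frame: the origin (TCP) lies midway between the tips of the shut fingers; the grasp point (between the pads) lies 19 mm behind it; z points along the fingers, y is the line along which they close (so a half turn about z gives the same grasp; the last joint's range is limited). The gripper opens to 85 mm and grips with 20 to 120 N. Pads are 22 mm wide; open, the fingers measure 114 mm over their backs; the gripper's body (76 mm by 85 mm) begins 54 mm behind the grasp point. The pads swing forward as they close: fully open they stand 13 mm farther back than shut.
Start: joints at [1.078, 0.313, 0.046, 1.304, 0, 1.431], TCP at [0.199, 0.54, 0.231] pointing down, gripper open.
Joint ranges: [-2.76, 2.76], [-0.86, 1.69], [-1.03, 1.26], [-2.2, 2.34], [-1.47, 1.5], [-3.14, 3.14]. Speed limits (rad/s): [2.57, 2.57, 3.14, 3.14, 3.14, 3.14].

INTERFACE

Orientations are given as a unit quaternion [w, x, y, z].
In Python, from workcell import env gives the robot as it stands.
- The arm moves only by the tool move_arm, never from a script. Its argument "targets" is a list of rows, each a list of 3 entries, a list of its own where there are three numbers: the shift along the tool's x, y, z in mm, then the turn, a rotation vector about the tool's x, y, z in units of 10 degrees (1.0 is 10 degrees), then the closure, from -1 (fully open) to 1 (shut). In form: [[[dx, dy, dz], [ax, ay, az], gripper], ...]. A call has 1 to 5 rows; each row is the pose to reach, as a shift and turn from the pose commanded when the call began, along the tool's axes at that moment; what a row does not reach only later rows make up. A row lasts 1/8 s, in which the tool goes at most 62.5 mm and 10.7 degrees, less where a joint would pass 70% of its speed; a pose out of reach is approached as far as the arm can. A call with a gripper value outside its range is refused whole. The fingers move at their own pace and stop on an object; "squeeze" is the grip in N (left out, the last holds). Time passes only in rows, so rows that repeat a pose let the fingers close. It gives the time, the measured TCP pose, the force, the opening and the grip force at its end, in the units of the state.
- env.get_state(): the state, without advancing time (a new reading comes with each control period).
- env.read_camera(name): name is "side" or "top" or "wrist"; returns a dict with "pixels" (420x560x3 uint8, red, green, blue), "fovy" (degrees; the focal length in pixels is half the picture's height over the tangent of half this angle, whatever the lens; pixels are square), "cx", "cy" (the principal point, pixels), "extrinsics" (4x4, takes a point from world to camera coordinates); the wrist camera has in their place "mount" (4x4, takes a point from camera to tool coordinates, whose origin is the TCP and whose axes are the flange's). Camera axes: x right, y up, looking along -z (the intrinsics and any distortion apply to the point x, -y, -z); pixel columns grow to the right and rows downward; lengths in m; the calibration is good to about 2 mm. The wrist camera is an equidistant fisheye: a pixel r from the principal point sees the ray r / f radians off the axis. A picture is of the moment at which its call begins: read the wrist's pose just before it. There is no depth.
- env.hand_in(): hands the job in; it is judged then, once.
Trained networks look in a picture, given as the dict that the camera call returned (one of the last four; its "shot" number tells which), for a name from the list of things; names that differ only in an ending like _2 or _b are one class to them, and where a whole thing is asked for, a point or a joint stands for the part that bears it (a point fixed in the world has none). Each returns a list of dicts, best first, with "confidence" (0 to 1); they miss things now and then, are a little off and sometimes report something else, mostly with a low value. They report only what shows in the picture. A call takes as long as a camera call. They do not tell look-alikes from the thing itself.
- env.spot_in(thing, picture): "centre" ([x, y, z] in m, in world coordinates, good to about 4 mm: the middle of the surface that is visible of it).
- env.regions_of(thing, picture): "mask" (420x560 bool, what is visible of it).
- env.landmark_of(thing, picture): "centre" ([x, y, z] in m, in world coordinates, good to about 4 mm: a listed point, or the origin of a listed thing).
The state is a dict: "clock": time; "joint_pos": joint angles; "qvel": joint speeds; "tau": joint torques, N m; "tcp_pos": TCP position; "orientation": TCP orientation; "wrist_force": force on the tool from outside, world axes, zero at the start; "ft_torque": the same for the moment, N m; "finger_gap": finger opening in m; "grip_force": force on a finger pad.
Only numpy, scipy, OpenCV 4.12 (cv2) and the standard library are available. Lean on these libraries where they do the work, as an engineer would, in place of code of your own. Each camera call takes 0.05 s, during which the arm holds its last target. There are 200 camera calls.

TASK

Get the motorised microscope stage ready for the next class: turn the power isolator's handle off, then swing the folding crank handle upright, wind the tray all the way out with it to its stop, and fold the handle flat again. Then put every specimen from the paper sheet in the tray, on its floor and not stacked, let go of them, and last of all turn the isolator on again. Never let the tray move while the power is on, and leave the pencil pot and the jar where they are.

Things in the scene. Friction and masses are not known exactly. Their poses are not given: they have to be found in the camera images.
- machine: microscope stage: white base 200 mm (x) by 460 mm (y), 30 mm high, with a tray that slides along its y. A stereo microscope's column stands at the -y end, its objective (underside 176 mm above the bench) over y = -160 mm, where the tray parks. Grey gear housing (80 x 90 mm, top 75 mm above the bench) with the crank at y = +120 mm. Origin on the bench, z up; the base spans y -280 to +180 mm
- tray (a point): centre of the floor of the stage's aluminium tray, lined with white paper. Outside 200 mm (x) by 120 mm (y), inside 192 x 112 mm, floor 51 mm above the bench, rim 12 mm above the floor. x, y along its sides, z up. It slides along +y from under the microscope; wound out, its centre is at the base's y = -20 mm. The drive holds it against light pushes (up to about 15 N)
- stage (a joint): how far the tray has been wound out, m: 0 parked under the microscope, 0.140 fully out against its stop. Driven by the crank: 70 mm per turn, outwards when the crank turns clockwise seen from above
- crank (a joint): angle of the crank about its upright axis, rad, growing clockwise seen from above: 0 with the tray parked, 12.57 (two turns) at the stop with the tray fully out. Turning it takes about 6 N at the handle
- crank_axis (a point): point on the crank's upright axis, at the height of the handle's pivot (103 mm above the bench), over the gear housing
- handle_pivot (a point): hinge pin of the crank's folding handle, at the end of the steel crank arm (20 mm wide, top 93 mm above the bench), 45 mm from the crank axis and 103 mm above the bench. The pin is level and square to the arm
- handle_grip (a point): point in the handle's black round sleeve (18 mm thick, 18 to 88 mm from the pivot), 73 mm from the pivot. Folded: level, back over the crank axis; this point is 28 mm beyond the axis, 103 mm above the bench, with 19 mm free below the sleeve. Swung out: upright over the pivot, this point 176 mm up. The sleeve spins freely about its length, so it can be carried round without turning the hand
- handle (a joint): fold angle of the crank handle, rad: 0 folded flat, 1.571 upright (its stop). Light friction (about 1 N at the grip point) holds it wherever it is left
- isolator_grip (a point): centre of the power isolator's rotary handle: a black bar 66 mm long (this point's x), 16 mm wide (y), white line on top, on a grey box 120 x 85 mm and 55 mm high. The bar's top is 101 mm above the bench, this point 86 mm; the bar's sides are free from 67 mm up. It turns about the upright line through this point
- isolator (a joint): angle of the isolator handle, rad, growing anticlockwise seen from above: 0 on (bar along the box's long side), 1.571 off (bar across it); a stop and a sprung over-centre detent at each, so that it snaps to the nearer one when let go; it takes up to 0.25 N m to turn past the middle
- sheet: white paper sheet 150 mm (x) by 200 mm (y), 3 mm thick, fixed on the bench, on which the specimens start; origin at the centre of its underside
- block1_mid (a point): amber-coloured clear resin block with an insect inside, 36 x 30 x 24 mm (its own x, y, z), about 40 g; the point is its centre; any face may be underneath. It starts on the paper sheet, if it is there at all
- block2_mid (a point): amber-coloured clear resin block with an insect inside, 36 x 30 x 24 mm (its own x, y, z), about 40 g; the point is its centre; any face may be underneath. It starts on the paper sheet, if it is there at all
- stone1_mid (a point): grey rough stone, a seven-sided lump about 38 mm across at its widest (8 mm above its flat foot), narrowing to 18 mm at the top, 26 mm high, about 50 g; the point is on its own z axis, 12 mm above its foot, about its middle; it may lie any way up. It starts on the paper sheet, if it is there at all
- stone2_mid (a point): grey rough stone, a seven-sided lump about 38 mm across at its widest (8 mm above its flat foot), narrowing to 18 mm at the top, 26 mm high, about 50 g; the point is on its own z axis, 12 mm above its foot, about its middle; it may lie any way up. It starts on the paper sheet, if it is there at all
- pencils: black pot of pencils, 72 mm across, 150 mm high; origin at the centre of its underside; not part of the job, leave it standing where it is
- jar: closed jar, 60 mm across, 85 mm high; origin at the centre of its underside; not part of the job, leave it standing where it is
Not all that is in view belongs to the job. Leave any blue or purple look-alike of the part that bears block1_mid alone.

How it is judged:
On the way, in this order (a step that is already met when the one before it is completed fails the run):
1. the isolator is off (value of joint isolator above 1.42 rad), for 0.2 s.
2. the crank handle stands upright, isolator off (value of joint isolator above 1.42 rad and value of joint handle above 1.35 rad), for 0.2 s.
3. the tray is wound fully out (value of joint isolator above 1.42 rad and value of joint stage above 0.132 m), for 0.2 s.
4. the crank handle is folded flat, the tray still out (all of step 3 and value of joint handle below 0.15 rad), for 0.2 s.
5. every specimen lies in the tray while the isolator is still off (all of step 4 and x of block1_mid in the frame of tray between -0.096 and 0.096 m and y of block1_mid in the frame of tray between -0.056 and 0.056 m and z of block1_mid in the frame of tray between 0.004 and 0.024 m and linear speed of each of block1, block2, stone1, stone2 below 0.02 m/s and x of block2_mid in the frame of tray between -0.096 and 0.096 m and y of block2_mid in the frame of tray between -0.056 and 0.056 m and z of block2_mid in the frame of tray between 0.004 and 0.024 m and x of stone1_mid in the frame of tray between -0.096 and 0.096 m and y of stone1_mid in the frame of tray between -0.056 and 0.056 m and z of stone1_mid in the frame of tray between 0.004 and 0.024 m and x of stone2_mid in the frame of tray between -0.096 and 0.096 m and y of stone2_mid in the frame of tray between -0.056 and 0.056 m and z of stone2_mid in the frame of tray between 0.004 and 0.024 m), for 0.3 s.
At the end, for the whole second after the job is handed in: isolator on (below 0.15 rad), tray out (above 132 mm), crank handle folded (below 0.15 rad), every specimen at rest inside the tray's rim and low in the tray (its centre 4 to 24 mm above the tray's floor) (value of joint each of isolator, handle below 0.15 rad and value of joint stage above 0.132 m and x of block1_mid in the frame of tray between -0.096 and 0.096 m and y of block1_mid in the frame of tray between -0.056 and 0.056 m and z of block1_mid in the frame of tray between 0.004 and 0.024 m and linear speed of each of block1, block2, stone1, stone2 below 0.02 m/s and x of block2_mid in the frame of tray between -0.096 and 0.096 m and y of block2_mid in the frame of tray between -0.056 and 0.056 m and z of block2_mid in the frame of tray between 0.004 and 0.024 m and x of stone1_mid in the frame of tray between -0.096 and 0.096 m and y of stone1_mid in the frame of tray between -0.056 and 0.056 m and z of stone1_mid in the frame of tray between 0.004 and 0.024 m and x of stone2_mid in the frame of tray between -0.096 and 0.096 m and y of stone2_mid in the frame of tray between -0.056 and 0.056 m and z of stone2_mid in the frame of tray between 0.004 and 0.024 m); the robot touches nothing.
It fails at once if the tray moves while the isolator is on (value of joint isolator below 0.8 rad and (velocity of joint stage above 0.015 m/s or velocity of joint stage below -0.015 m/s)).
It fails at once if a bystander (pencil pot, jar) is shifted by over 30 mm or knocked over (distance of any of pencils, jar from where it was at the start of the episode above 0.03 m or angle between any of pencils, jar's own z axis and vertical above 0.4 rad).
Of block1, block2, stone1, stone2 only 2 to 4 are there at a start; the rules pass over those that are not, and their reading is None.
At some moment in a run one of block1, block2, stone1, stone2 may be knocked a few centimetres aside while the robot is not near it.
Once in a run the grip may slacken for a moment while it holds something.
It also fails if it takes over 210 s, if anything falls off the work surface, if the arm or the gripper's body presses on something with over 40 N, if the wrist force passes 120 N, or if a joint passes its speed limit or range.

## Working session

There is one attempt and no reset: what is moved stays moved. The work goes in short steps, Python scripts to look and compute and a tool call to move; the robot and the scene stay as the last step left them, time stands still between calls to the robot, and variables do not carry over. Pictures are saved under pics/ and viewed, at most 14 in all, crops included, and the job is handed in when it is done.

Besides the shell and the picture viewer there is one more tool, called after "Emit:" by a JSON object that holds its "name" and its "arguments", one argument or row to a line. move_arm: Moves the arm, as the interface text tells. Its arguments: {"type":"object","properties":{"targets":{"type":"array","items":{"type":"array"}},"squeeze":{"type":"number"}},"required":["targets"]}

```bash
ls; mkdir -p pics; cat > h.py <<'E'
import numpy as np,cv2
from workcell import env
from scipy.spatial.transform import Rotation as R
def save(d,n,crop=None,s=1):
    im=d["pixels"]
    if crop: im=im[crop[1]:crop[3],crop[0]:crop[2]]
    cv2.imwrite("pics/"+n,cv2.resize(im[:,:,::-1],None,fx=s,fy=s,interpolation=cv2.INTER_CUBIC))
def K(d):
    f=210/np.tan(np.radians(d["fovy"])/2); return f,d["cx"],d["cy"]
def proj(d,p):
    f,cx,cy=K(d);c=d["extrinsics"]@np.r_[p,1];return cx+f*c[0]/-c[2],cy-f*c[1]/-c[2]
def back(d,u,v,z):
    f,cx,cy=K(d);E=np.array(d["extrinsics"]);r=E[:3,:3].T@np.array([(u-cx)/f,-(v-cy)/f,-1]);o=-E[:3,:3].T@E[:3,3]
    return o+r*(z-o[2])/r[2]
def rot(s): return R.from_quat(np.array(s["orientation"])[[1,2,3,0]])
def to(p,yaw=None,s=None):
    "shift in mm along tool axes to world point p"
    s=s or env.get_state();r=rot(s);d=r.inv().apply(np.array(p)-s["tcp_pos"])*1000
    return d.round(1)
E
cat > a.py <<'E'
from h import *
np.set_printoptions(precision=4,suppress=True)
s=env.get_state();print(s["tcp_pos"],rot(s).as_matrix())
for c in("top","side"):
    d=env.read_camera(c);save(d,c+"0.png")
    print(c,{k:v for k,v in d.items() if k!="pixels"})
    for t in "machine tray crank_axis handle_pivot handle_grip isolator_grip sheet block1_mid stone1_mid pencils jar".split():
        for o in env.landmark_of(t,d)[:4]: print(t,np.round(o["centre"],4),round(o["confidence"],2),np.round(proj(d,o["centre"])))
E
python3 a.py
```

```text
pics
[0.1984 0.5391 0.2304] [[-0.9384  0.3455 -0.0009]
 [ 0.3455  0.9384 -0.0017]
 [ 0.0002 -0.0019 -1.    ]]
top {'fovy': 48.211626720822366, 'cx': 279.1596045989613, 'cy': 208.95677886261944, 'extrinsics': array([[-0.0156, -0.9998, -0.0102, -0.0193],
       [ 0.9987, -0.0161,  0.0487, -0.5845],
       [-0.0488, -0.0095,  0.9988, -1.2551],
       [ 0.    ,  0.    ,  0.    ,  1.    ]]), 'shot': 1}
machine [ 0.552  -0.1716  0.0009] 0.65 [332. 220.]
tray [ 0.5683 -0.3343  0.0512] 0.62 [396. 212.]
crank_axis [ 0.5376 -0.05    0.108 ] 0.79 [288. 226.]
handle_pivot [ 0.5013 -0.0475  0.1003] 0.75 [287. 240.]
handle_pivot [0.5649 0.192  0.0158] 0.56 [198. 217.]
handle_grip [ 0.5721 -0.0536  0.0995] 0.76 [289. 212.]
handle_grip [ 0.5393 -0.052   0.1048] 0.36 [288. 225.]
handle_grip [0.6125 0.2376 0.0022] 0.29 [182. 200.]
isolator_grip [0.4441 0.2428 0.0867] 0.84 [173. 264.]
isolator_grip [0.6375 0.1836 0.0147] 0.4 [201. 191.]
sheet [0.6116 0.239  0.0003] 0.91 [181. 201.]
block1_mid [0.4892 0.0801 0.0066] 0.58 [240. 245.]
block1_mid [0.5964 0.0755 0.011 ] 0.49 [241. 205.]
block1_mid [0.5629 0
[... 689 characters left out ...]
 0.2445 0.0019] 0.24 [181. 323.]
handle_pivot [ 0.5005 -0.0499  0.1029] 0.72 [326. 230.]
handle_grip [ 0.5708 -0.0557  0.1005] 0.57 [300. 211.]
isolator_grip [0.4417 0.2377 0.0859] 0.63 [242. 360.]
sheet [0.6091 0.2437 0.0062] 0.96 [181. 322.]
block1_mid [0.4195 0.1301 0.0145] 0.95 [296. 341.]
block1_mid [0.5969 0.0721 0.0078] 0.87 [250. 269.]
block1_mid [0.4849 0.0763 0.0107] 0.81 [289. 301.]
block1_mid [0.563  0.1995 0.0143] 0.76 [215. 319.]
stone1_mid [ 0.5404 -0.0525  0.1033] 0.67 [311. 219.]
stone1_mid [0.6396 0.1828 0.0137] 0.6 [195. 290.]
pencils [ 0.7791 -0.18    0.0017] 0.64 [269. 170.]
pencils [ 0.5712 -0.0546  0.1033] 0.41 [300. 211.]
jar [ 0.7681 -0.0006 -0.0004] 0.82 [220. 212.]
```

View pics/top0.png

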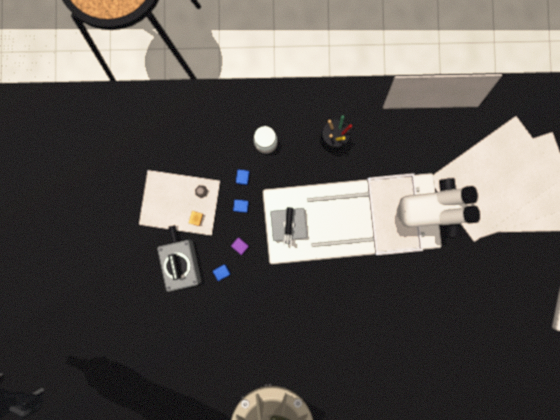

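View pics/side0.png

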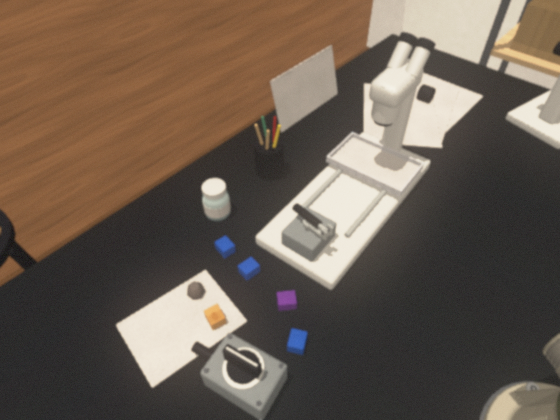

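The top view shows the isolator bar at (176,265), the crank at (289,222), and the tray under the microscope at (395,212). Block candidates are amber (197,218), blue (243,177), (241,206), (221,272) and purple (239,246). I choose the amber block; the stone at (202,191) is the only stone. Next: measure angles and take a close crop.

```bash
cat > b.py <<'E'
from h import *
np.set_printoptions(precision=4,suppress=True)
d=env.read_camera("top")
a=cv2.resize(d["pixels"][160:300,130:310][:,:,::-1],None,fx=4,fy=4,interpolation=cv2.INTER_CUBIC);cv2.imwrite("pics/crop1.png",a)
H=dict(machine=0.03,tray=0.063,handle_grip=.112,isolator_grip=.101,sheet=.003,block1_mid=.015+.012,stone1_mid=.015)
for c in("top","side"):
  if c=="side": d=env.read_camera(c)
  for t,z in H.items():
    for o in env.regions_of(t,d)[:5]:
        m=o["mask"].astype(np.uint8);v,u=np.nonzero(m)
        if len(u)<8: continue
        p=np.array([back(d,x,y,z)[:2] for x,y in zip(u,v)],np.float32)*1000
        r=cv2.minAreaRect(p);C=np.cov(p.T);w,V=np.linalg.eigh(C)
        print(c,t,round(o["confidence"],2),len(u),"px",u.mean().round(),v.mean().round(),"mean",p.mean(0),"rect",np.round(r[0],1),np.round(r[1],1),round(r[2],1),"pca",np.degrees(np.arctan2(V[1,1],V[0,1])).round(1),"rgb",d["pixels"][m>0].mean(0).round())
E
python3 b.py
```

```text
top machine 0.57 14726 px 365.0 216.0 mean [ 560.4832 -257.0908] rect [ 562.6 -276.9] [205.7 570.3] 4.4 pca 95.3 rgb [214. 208. 199.]
top machine 0.38 158 px 196.0 218.0 mean [562.8154 194.0209] rect [562.9 194.2] [33.2 36.3] 75.5 pca -173.8 rgb [225. 180. 101.]
top tray 0.72 204 px 289.0 222.0 mean [548.5386 -53.6315] rect [542.4 -53.1] [18.3 89.1] 85.0 pca 174.3 rgb [70. 68. 66.]
top tray 0.63 3103 px 392.0 214.0 mean [ 562.9044 -320.3283] rect [ 565.3 -327.4] [203.5 126.1] 4.9 pca -174.3 rgb [227. 216. 204.]
top handle_grip 0.47 218 px 289.0 223.0 mean [544.9781 -52.6576] rect [540.4 -52.3] [17.4 88. ] 84.7 pca 174.1 rgb [74. 72. 70.]
top isolator_grip 0.95 419 px 176.0 265.0 mean [443.0744 230.7642] rect [444.6 233. ] [60.5 52.9] 44.6 pca -165.7 rgb [85. 84. 80.]
top sheet 0.7 3627 px 178.0 201.0 mean [610.5336 248.2284] rect [608.7 244. ] [200.1 150.2] 80.6 pca 81.5 rgb [237. 224. 211.]
top block1_mid 0.73 168 px 243.0 176.0 mean [673.0669  67.6449] rect [673.8  67.1] [32.3 37.8] 89.0 pca 172.7 rgb [ 69. 111. 194.]
top block1_mid 0.58 132 px 222.0 271.0 mean [420.2002 126.9584] 
[... 1473 characters left out ...]
3.  46.4] 30.8 pca 123.4 rgb [ 57.  90. 159.]
side block1_mid 0.67 292 px 225.0 246.0 mean [667.1607  74.5401] rect [667.1  74.2] [35.  50.4] 77.1 pca 158.0 rgb [ 59.  87. 152.]
side block1_mid 0.6 372 px 286.0 300.0 mean [484.8347  83.8106] rect [485.4  83.7] [37.7 42.8] 47.1 pca 144.1 rgb [117.  70. 132.]
side block1_mid 0.57 329 px 248.0 269.0 mean [589.5209  81.5688] rect [590.  81.] [42.5 41.7] 82.7 pca 124.3 rgb [ 64.  89. 151.]
side stone1_mid 0.78 249 px 195.0 290.0 mean [637.979  183.4131] rect [637.5 183.1] [34.5 38.9] 41.8 pca 149.3 rgb [131. 117. 105.]
side stone1_mid 0.54 1151 px 241.0 365.0 mean [462.1918 227.1075] rect [464.1 222.9] [63.4 75.4] 54.1 pca 179.8 rgb [99. 93. 86.]
```

View pics/crop1.png

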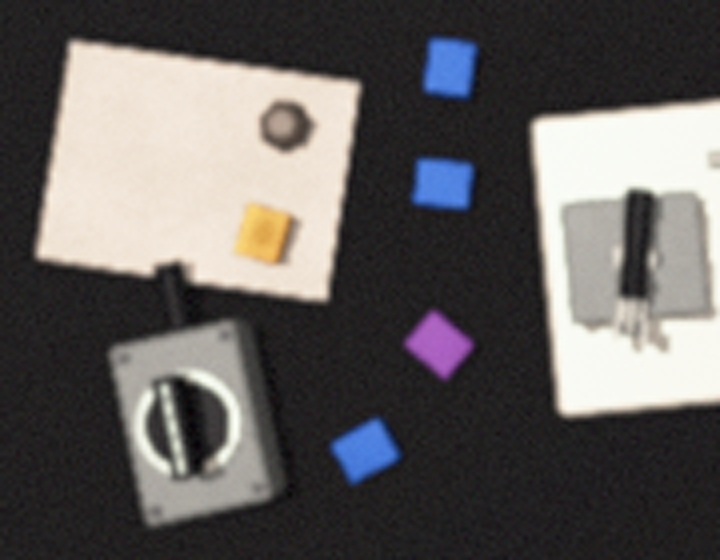

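The crop shows the isolator bar's white line at crop (160,380) to (182,478), which is along the box's long side, so it is on. The amber block is at (265,233), the stone at (286,125), and the folded handle at (640,195)–(630,300).

```bash
cat > c.py <<'E'
from h import *
np.set_printoptions(precision=4,suppress=True)
d=env.read_camera("top")
q=lambda x,y,z:back(d,130+x/4,160+y/4,z)
a,b=q(160,380,.101),q(182,478,.101);print("bar",a,b,(a+b)/2,np.linalg.norm(a-b),np.degrees(np.arctan2(*(a-b)[1::-1])))
for e in ([(112,345),(148,525)],):
  a,b=[q(*p,.055) for p in e];print("edge",np.degrees(np.arctan2(*(a-b)[1::-1])))
print("ring",q(188,420,.060))
c=[q(*p,.055) for p in((112,347),(246,322),(148,525),(283,497))];print("box",np.mean(c,0))
E
python3 c.py; python3 - <<'E'
from h import *
s=env.get_state();print(to((.443,.240,.18)))
E
```

```text
bar [0.4685 0.2467 0.101 ] [0.4071 0.2332 0.101 ] [0.4378 0.2399 0.101 ] 0.06287731026212091 12.449479105013532
edge 11.166588103819263
ring [0.4405 0.2386 0.06  ]
box [0.4384 0.2337 0.055 ]
[-332.8 -196.8   51.3]
```

Emit:
{"name": "move_arm", "arguments": {
  "targets": [
    [[-65, -40, 10], [0, 0, -0.8], -1],
    [[-130, -80, 20], [0, 0, -1.6], -1],
    [[-190, -115, 30], [0, 0, -2.4], -1],
    [[-250, -150, 40], [0, 0, -3.2], -1],
    [[-310, -185, 50], [0, 0, -3.2], -1]
  ],
  "squeeze": 40
}}

```text
clock: 2.68
tcp_pos: [0.3941, 0.2971, 0.1887]
orientation: [0.001, -0.103, 0.995, 0.0]
wrist_force: [1.1, 0.1, -0.4]
finger_gap: 0.0852
grip_force: 0.0
```

```bash
cat > w.py <<'E'
from h import *
import sys
np.set_printoptions(precision=4,suppress=True)
def wproj(d,s,p):
    M=np.array(d["mount"]);pt=rot(s).inv().apply(np.array(p)-s["tcp_pos"]);c=np.linalg.inv(M)@np.r_[pt,1]
    x,y,z=c[0],-c[1],-c[2];f,cx,cy=K(d);r=np.hypot(x,y);th=np.arctan2(r,z);return cx+f*th*x/r,cy+f*th*y/r
def wback(d,s,u,v,z):
    f,cx,cy=K(d);du,dv=u-cx,v-cy;r=np.hypot(du,dv)+1e-9;th=r/f
    c=np.array([np.sin(th)*du/r,-np.sin(th)*dv/r,-np.cos(th)]);M=np.array(d["mount"])
    ray=rot(s).apply(M[:3,:3]@c);o=rot(s).apply(M[:3,3])+s["tcp_pos"]
    return o+ray*(z-o[2])/ray[2]
def st():
    s=env.get_state();y=rot(s).as_matrix()[:,1];print("t",s["clock"],"tcp",np.array(s["tcp_pos"]),"yang",np.degrees(np.arctan2(y[1],y[0])).round(1),"F",np.array(s["wrist_force"]).round(1),"gap",s["finger_gap"],"q",np.array(s["joint_pos"]).round(2));return s
E
python3 - <<'E'
from w import *
s=st();d=env.read_camera("wrist");save(d,"w1.png",s=1.2)
for o in env.landmark_of("isolator_grip",d): print(o)
print(wproj(d,s,(.441,.240,.101)),to((.441,.240,.071)))
E
```

```text
t 2.675 tcp [0.3941 0.2971 0.1887] yang 101.9 F [ 1.1  0.1 -0.4] gap 0.08518649074432894 q [ 0.48  0.17 -0.24  1.15  0.    0.28]
{'centre': [0.4382, 0.2379, 0.0858], 'confidence': 0.8}
(np.float64(195.35873504848053), np.float64(253.92204117990022)) [-33.4 -61.8 117. ]
```

View pics/w1.png

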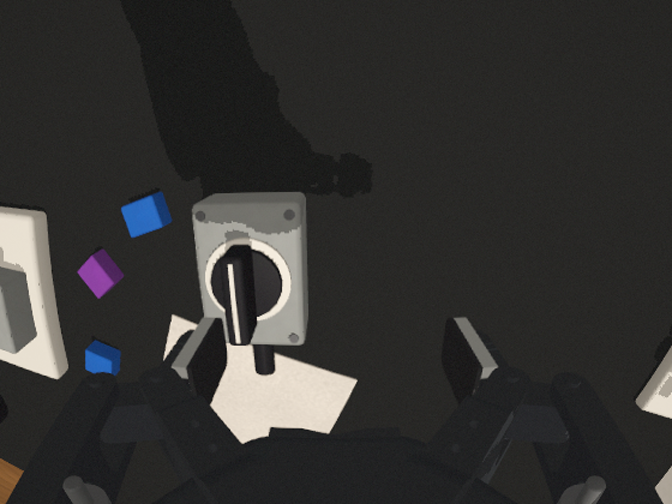

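The wrist view shows the bar's white line from (230,264) to (239,343) at 1.2 scale. Its centre is within 1 px of my predicted point, so I go down on it.

Emit:
{"name": "move_arm", "arguments": {
  "targets": [
    [[-34, -62, 10], [0, 0, 0], -1],
    [[-34, -62, 50], [0, 0, 0], -1],
    [[-34, -62, 85], [0, 0, 0], -1],
    [[-34, -62, 112], [0, 0, 0], -1],
    [[-34, -62, 117], [0, 0, 0], -1]
  ]
}}

```text
clock: 3.4
tcp_pos: [0.4372, 0.2449, 0.0701]
orientation: [-0.002, -0.103, 0.995, -0.0]
wrist_force: [-0.6, 0.3, 0.4]
finger_gap: 0.085
grip_force: 0.0
```

```bash
python3 - <<'E'
from w import *
s=st();print(to((.441,.240,.071)))
E
```

```text
t 3.4 tcp [0.4372 0.2449 0.0701] yang 101.8 F [-0.6  0.3  0.4] gap 0.08504496519134902 q [ 0.35  0.29 -0.41  0.88  0.    0.14]
[-2.8 -5.6 -0.9]
```

Emit:
{"name": "move_arm", "arguments": {
  "targets": [
    [[0, 0, 0], [0, 0, 0], 0.3],
    [[0, 0, 0], [0, 0, 0], 1],
    [[0, 0, 0], [0, 0, 0], 1],
    [[0, 0, 0], [0, 0, 0], 1],
    [[0, 0, 0], [0, 0, 0], 1]
  ]
}}

```text
clock: 4.03
tcp_pos: [0.441, 0.2392, 0.0734]
orientation: [0.002, -0.101, 0.995, -0.007]
wrist_force: [2.4, -24.0, 10.1]
finger_gap: 0.0149
grip_force: 41.8
```

Emit:
{"name": "move_arm", "arguments": {
  "targets": [
    [[0, -2, 0], [0, 0, 0], 1],
    [[0, -3, 0], [0, 0, 0], 1]
  ]
}}

```text
clock: 4.28
tcp_pos: [0.441, 0.239, 0.0734]
orientation: [0.001, -0.101, 0.995, -0.003]
wrist_force: [0.1, -11.1, 9.9]
finger_gap: 0.0156
grip_force: 41.6
```

Emit:
{"name": "move_arm", "arguments": {
  "targets": [
    [[0, -2, -2], [0, 0, 0], 1],
    [[0, -2, -2], [0, 0, -1], 1],
    [[0, -2, -2], [0, 0, -2], 1],
    [[0, -2, -2], [0, 0, -3], 1],
    [[0, -2, -2], [0, 0, -4], 1]
  ]
}}

```text
clock: 4.9
tcp_pos: [0.4408, 0.2391, 0.0735]
orientation: [0.0, -0.439, 0.899, -0.001]
wrist_force: [4.0, -2.7, -5.6]
finger_gap: 0.0154
grip_force: 41.3
```

```bash
python3 - <<'E'
from w import *
st()
E
```

```text
t 4.9 tcp [0.4408 0.2391 0.0735] yang 142.0 F [ 4.  -2.7 -5.6] gap 0.015390419033978673 q [ 0.34  0.28 -0.41  0.88 -0.   -0.57]
```

Emit:
{"name": "move_arm", "arguments": {
  "targets": [
    [[0, 0, 1], [0, 0, -1], 1],
    [[0, 0, 1], [0, 0, -2], 1],
    [[0, 0, 1], [0, 0, -3], 1],
    [[0, 0, 1], [0, 0, -4], 1],
    [[0, 0, 1], [0, 0, -5], 1]
  ]
}}

```text
clock: 5.52
tcp_pos: [0.4405, 0.2392, 0.0734]
orientation: [0.0, 0.778, -0.629, 0.001]
wrist_force: [0.0, -4.2, 2.3]
finger_gap: 0.0155
grip_force: 43.0
```

```bash
python3 - <<'E'
from w import *
s=st();print(s["ft_torque"])
E
```

```text
t 5.525 tcp [0.4405 0.2392 0.0734] yang -167.9 F [ 0.  -4.2  2.3] gap 0.015506499223609317 q [ 0.34  0.28 -0.41  0.88 -0.   -1.44]
[-0.5483  0.0653 -0.2277]
```

Emit:
{"name": "move_arm", "arguments": {
  "targets": [
    [[0, 0, 0], [0, 0, 0], -1],
    [[0, 0, 0], [0, 0, 0], -1],
    [[0, 0, -40], [0, 0, 0], -1],
    [[0, 0, -90], [0, 0, 0], -1],
    [[0, 0, -120], [0, 0, 0], -1]
  ],
  "squeeze": 25
}}

```text
clock: 6.15
tcp_pos: [0.4407, 0.2405, 0.1953]
orientation: [-0.001, 0.775, -0.632, 0.001]
wrist_force: [0.5, 0.2, -0.8]
finger_gap: 0.0853
grip_force: 0.0
```

Emit:
{"name": "move_arm", "arguments": {
  "targets": [
    [[50, -10, -5], [0, 0, 1], -1],
    [[100, -20, -5], [0, 0, 2], -1],
    [[150, -30, -5], [0, 0, 3], -1],
    [[200, -40, -5], [0, 0, 4], -1],
    [[250, -50, -5], [0, 0, 5], -1]
  ]
}}

```text
clock: 6.78
tcp_pos: [0.5405, 0.0041, 0.1978]
orientation: [0.0, -0.433, 0.901, 0.0]
wrist_force: [0.9, 0.1, -0.4]
finger_gap: 0.0856
grip_force: 0.0
```

```bash
python3 - <<'E'
from w import *
st();d=env.read_camera("top");save(d,"t2.png",(130,190,330,300),4)
s=env.get_state();print(to((.570,-.0545,.2)))
E
```

```text
t 6.775 tcp [0.5405 0.0041 0.1978] yang 141.3 F [ 0.9  0.1 -0.4] gap 0.08561160077681348 q [-0.14  0.26 -0.11  1.2   0.   -1.04]
[ 24.4 -54.3  -2.1]
```

View pics/t2.png

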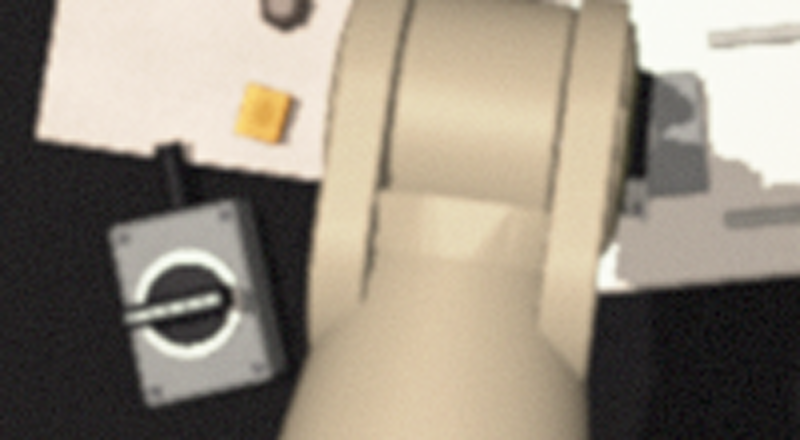

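The bar now lies across the box at (120,320)–(220,297), so the isolator is off. Next is the handle.

Emit:
{"name": "move_arm", "arguments": {
  "targets": [
    [[8, -18, 0], [0, 0, 1], -1],
    [[16, -36, 0], [0, 0, 2], -1],
    [[24, -54, 0], [0, 0, 3], -1],
    [[24, -54, 0], [0, 0, 4], -1],
    [[24, -54, 0], [0, 0, 5], -1]
  ]
}}

```text
clock: 7.45
tcp_pos: [0.5676, -0.0468, 0.1975]
orientation: [-0.0, -0.012, 1.0, 0.0]
wrist_force: [0.3, -0.5, 0.2]
finger_gap: 0.0854
grip_force: 0.0
```

Emit:
{"name": "move_arm", "arguments": {
  "targets": [
    [[0, 0, 0], [0, 0, 0.7], -1],
    [[0, 0, 0], [0, 0, 0.7], -1]
  ]
}}

```text
clock: 7.7
tcp_pos: [0.5675, -0.0465, 0.1976]
orientation: [0.0, 0.045, 0.999, 0.0]
wrist_force: [0.3, -0.4, 0.1]
finger_gap: 0.0854
grip_force: 0.0
```

```bash
python3 - <<'E'
from w import *
s=st();d=env.read_camera("wrist");save(d,"w2.png",s=1.2)
for t in "handle_grip handle_pivot crank_axis machine tray".split():
  for o in env.landmark_of(t,d)[:2]: print(t,o)
print(wproj(d,s,(.570,-.0545,.112)),wproj(d,s,(.501,-.0485,.103)),to((.570,-.0545,.086)))
E
```

```text
t 7.7 tcp [ 0.5675 -0.0465  0.1976] yang 84.8 F [ 0.3 -0.4  0.1] gap 0.08543561295526639 q [-0.22  0.31 -0.04  1.22  0.   -0.13]
handle_grip {'centre': [0.5743, -0.0543, 0.1065], 'confidence': 0.89}
handle_pivot {'centre': [0.4986, -0.0509, 0.1032], 'confidence': 0.84}
crank_axis {'centre': [0.5434, -0.0547, 0.1048], 'confidence': 0.97}
machine {'centre': [0.5576, -0.1731, -0.0001], 'confidence': 0.95}
tray {'centre': [0.5626, -0.3326, 0.0524], 'confidence': 0.63}
(np.float64(266.60468592138466), np.float64(218.84123487167102)) (np.float64(265.83420193420807), np.float64(124.01258822215584)) [ -3.2  -7.5 111.7]
```

View pics/w2.png

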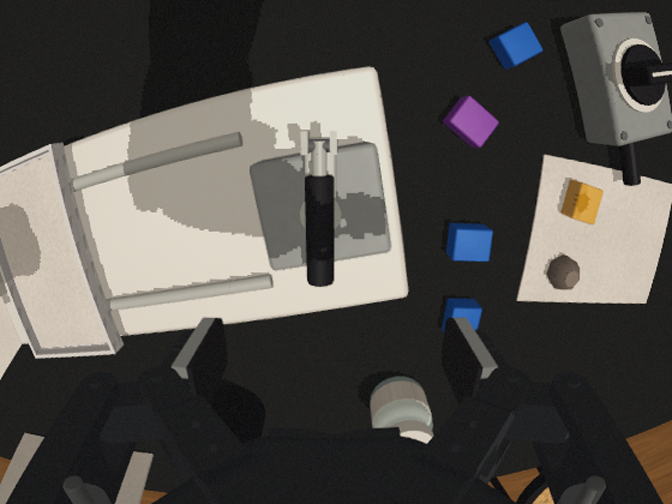

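The wrist view shows the folded handle vertical in the image at column 320, with its tip at (320,285) and pivot at (320,145). It is centred and aligned as predicted, so I descend.

Emit:
{"name": "move_arm", "arguments": {
  "targets": [
    [[-4, -8, 0], [0, 0, 0], -1],
    [[-4, -8, 40], [0, 0, 0], -1],
    [[-4, -8, 80], [0, 0, 0], -1],
    [[-4, -8, 105], [0, 0, 0], -1],
    [[-4, -8, 112], [0, 0, 0], -1]
  ]
}}

```text
clock: 8.62
tcp_pos: [0.5696, -0.0553, 0.0838]
orientation: [-0.002, 0.046, 0.999, 0.0]
wrist_force: [1.0, 0.0, 0.8]
finger_gap: 0.085
grip_force: 0.0
```

Emit:
{"name": "move_arm", "arguments": {
  "targets": [
    [[0, 0, 0], [0, 0, 0], 0],
    [[0, 0, 0], [0, 0, 0], 1],
    [[0, 0, 0], [0, 0, 0], 1],
    [[0, 0, 0], [0, 0, 0], 1],
    [[0, 0, 0], [0, 0, 0], 1]
  ]
}}

```text
clock: 9.25
tcp_pos: [0.5714, -0.0557, 0.0865]
orientation: [0.001, 0.046, 0.999, -0.001]
wrist_force: [-0.5, -2.7, 2.6]
finger_gap: 0.0171
grip_force: 26.1
```

Emit:
{"name": "move_arm", "arguments": {
  "targets": [
    [[2, 0, -19], [0, 0, 0], 1],
    [[10, 0, -36], [0, 0, 0], 1],
    [[21, 0, -52], [0, 0, 0], 1],
    [[36, 0, -63], [0, 0, 0], 1],
    [[54, 0, -70], [0, 0, 0], 1]
  ]
}}

```text
clock: 9.88
tcp_pos: [0.5173, -0.0506, 0.1571]
orientation: [0.002, 0.046, 0.999, -0.0]
wrist_force: [1.5, -4.0, -4.0]
finger_gap: 0.017
grip_force: 24.4
```

Emit:
{"name": "move_arm", "arguments": {
  "targets": [
    [[10, 0, -2], [0, 0, 0], 1],
    [[19, 0, -3], [0, 0, 0], 1],
    [[19, 0, -3], [0, 0, 0], 1],
    [[19, 0, -3], [0, 0, 0], 1]
  ]
}}

```text
clock: 10.38
tcp_pos: [0.4987, -0.0487, 0.1598]
orientation: [0.001, 0.046, 0.999, -0.0]
wrist_force: [-0.0, -2.8, 6.4]
finger_gap: 0.0165
grip_force: 24.9
```

```bash
python3 - <<'E'
from w import *
s=st();d=env.read_camera("side");save(d,"s3.png",(200,80,440,280),3)
for c in("side","top"):
  d=env.read_camera(c)
  for t in "handle_grip handle_pivot crank_axis".split():
    for o in env.landmark_of(t,d)[:1]: print(t,o)
E
```

```text
t 10.375 tcp [ 0.4987 -0.0487  0.1598] yang 84.8 F [-0.  -2.8  6.4] gap 0.016511388092582905 q [-0.26  0.2  -0.28  1.09 -0.   -0.17]
handle_pivot {'centre': [0.5, -0.0483, 0.1026], 'confidence': 0.41}
crank_axis {'centre': [0.5405, -0.0537, 0.106], 'confidence': 0.7}
handle_grip {'centre': [0.5388, -0.0519, 0.1058], 'confidence': 0.26}
crank_axis {'centre': [0.5413, -0.0512, 0.1069], 'confidence': 0.74}
```

View pics/s3.png

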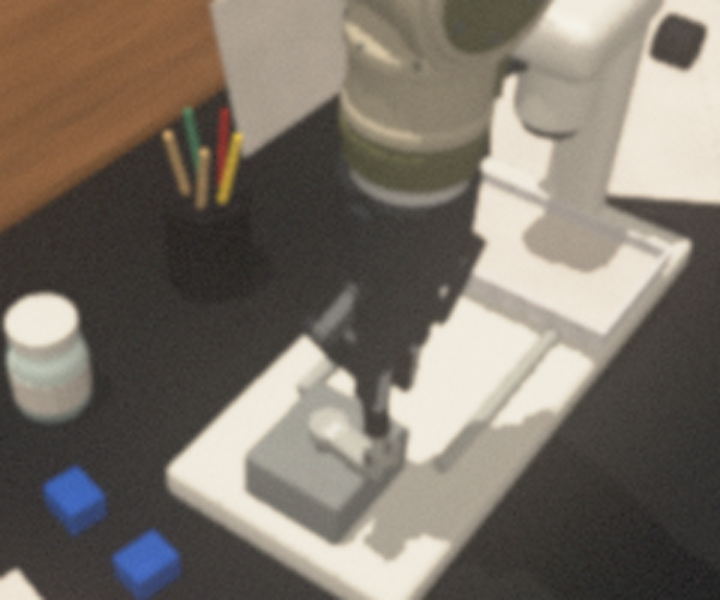

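The view shows the handle upright in the fingers over the crank arm end at (380,430). I wind it clockwise.

Emit:
{"name": "move_arm", "arguments": {
  "targets": [
    [[-4, 18, 0], [0, 0, 0], 1],
    [[-15, 33, 0], [0, 0, 0], 1],
    [[-31, 43, 0], [0, 0, 0], 1],
    [[-50, 45, 0], [0, 0, 0], 1],
    [[-67.5, 39, 0], [0, 0, 0], 1]
  ],
  "squeeze": 35
}}

```text
clock: 11.45
tcp_pos: [0.5639, -0.0173, 0.158]
orientation: [-0.006, 0.046, 0.999, -0.003]
wrist_force: [-19.1, -12.8, 12.4]
finger_gap: 0.0146
grip_force: 36.6
```

```bash
python3 - <<'E'
from w import *
s=st()
d=env.read_camera("top")
for t in "tray handle_grip handle_pivot".split():
    for o in env.landmark_of(t,d)[:1]: print(t,o)
E
```

```text
t 11.45 tcp [ 0.5639 -0.0173  0.158 ] yang 84.8 F [-19.1 -12.8  12.4] gap 0.014581921898924478 q [-0.17  0.33 -0.11  1.14 -0.01 -0.08]
tray {'centre': [0.5633, -0.308, 0.0508], 'confidence': 0.62}
```

```bash
cat > circ.py <<'E'
from w import *
def rows(cmd,phis,c=(.540,-.0528),r=.043,a0=174.8):
    T=np.radians(174.8);X=np.array([np.cos(T),np.sin(T)]);Y=np.array([np.sin(T),-np.cos(T)])
    for f in phis:
        a=np.radians(a0-f);p=np.array(c)+r*np.array([np.cos(a),np.sin(a)])-cmd
        print(f,(1000*p@X).round(1),(1000*p@Y).round(1))
E
python3 - <<'E'
from circ import *
rows(np.array([.5694,-.016]),[132,156,180,204,228])
E
```

```text
132 -2.8 -7.4
156 -13.3 -21.8
180 -17.1 -39.3
204 -13.3 -56.8
228 -2.8 -71.3
```

Emit:
{"name": "move_arm", "arguments": {
  "targets": [
    [[-3, -7.5, -1], [0, 0, 0], 1],
    [[-13, -22, -1], [0, 0, 0], 1],
    [[-17, -39, -1], [0, 0, 0], 1],
    [[-13, -57, -1], [0, 0, 0], 1],
    [[-3, -71, -1], [0, 0, 0], 1]
  ]
}}

```text
clock: 12.28
tcp_pos: [0.5637, -0.0833, 0.1588]
orientation: [-0.002, 0.044, 0.999, 0.004]
wrist_force: [-1.4, 9.3, 2.0]
finger_gap: 0.0149
grip_force: 31.7
```

```bash
python3 - <<'E'
from circ import *
s=st()
T=np.radians(174.8);X=np.array([np.cos(T),np.sin(T)]);Y=np.array([np.sin(T),-np.cos(T)])
cmd=np.array([.5694,-.016])-.003*X-.071*Y;print(cmd)
rows(cmd,[252,276,300,324,348])
E
```

```text
t 12.275 tcp [ 0.5637 -0.0833  0.1588] yang 84.9 F [-1.4  9.3  2. ] gap 0.01491663995525361 q [-0.29  0.34 -0.1   1.14  0.01 -0.2 ]
[ 0.566 -0.087]
252 15.7 -9.2
276 33.4 -11.1
300 50.4 -5.6
324 63.7 6.4
348 71.0 22.7
```

Emit:
{"name": "move_arm", "arguments": {
  "targets": [
    [[16, -9, 0], [0, 0, 0], 1],
    [[33.5, -11, 0], [0, 0, 0], 1],
    [[50.5, -5.5, 0], [0, 0, 0], 1],
    [[63.5, 6.5, 0], [0, 0, 0], 1],
    [[71, 23, 0], [0, 0, 0], 1]
  ]
}}

```text
clock: 12.9
tcp_pos: [0.4959, -0.0561, 0.1594]
orientation: [-0.0, 0.046, 0.999, 0.001]
wrist_force: [-0.2, -0.1, -0.1]
finger_gap: -0.0003
grip_force: 0.0
```

```bash
python3 - <<'E'
from circ import *
s=st()
T=np.radians(174.8);X=np.array([np.cos(T),np.sin(T)]);Y=np.array([np.sin(T),-np.cos(T)])
cmd=np.array([.566,-.087])+.071*X+.023*Y;print(cmd)
rows(cmd,[372,396,420,444,468])
E
```

```text
t 12.9 tcp [ 0.4959 -0.0561  0.1594] yang 84.8 F [-0.2 -0.1 -0.1] gap -0.000343240437861811 q [-0.27  0.2  -0.28  1.09  0.   -0.18]
[ 0.4974 -0.0577]
372 0.1 17.6
396 -7.2 34.0
420 -20.5 45.9
444 -37.5 51.5
468 -55.3 49.6
```

Gap is zero, so the handle slipped out. Time to look.

```bash
python3 - <<'E'
from circ import *
s=st();d=env.read_camera("wrist");save(d,"w4.png",s=1.0)
for t in "tray handle_grip handle_pivot crank_axis".split():
    for o in env.landmark_of(t,d)[:1]: print(t,o)
d=env.read_camera("side");save(d,"s4.png",(220,130,420,280),3)
for t in "tray handle_grip handle_pivot crank_axis".split():
    for o in env.landmark_of(t,d)[:1]: print(t,o)
E
```

```text
t 12.9 tcp [ 0.4959 -0.0561  0.1594] yang 84.8 F [-0.2 -0.1 -0.1] gap -0.000343240437861811 q [-0.27  0.2  -0.28  1.09  0.   -0.18]
tray {'centre': [0.5639, -0.2916, 0.0514], 'confidence': 0.96}
handle_grip {'centre': [0.5727, -0.0887, 0.174], 'confidence': 0.63}
handle_pivot {'centre': [0.5745, -0.0922, 0.1038], 'confidence': 0.7}
crank_axis {'centre': [0.5418, -0.054, 0.1048], 'confidence': 0.62}
```

View pics/s4.png

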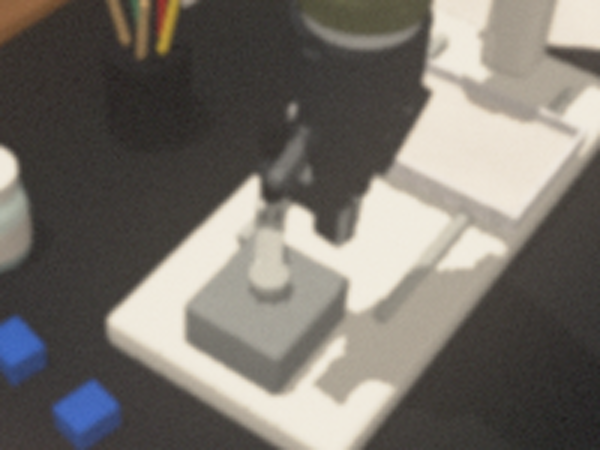

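View pics/w4.png

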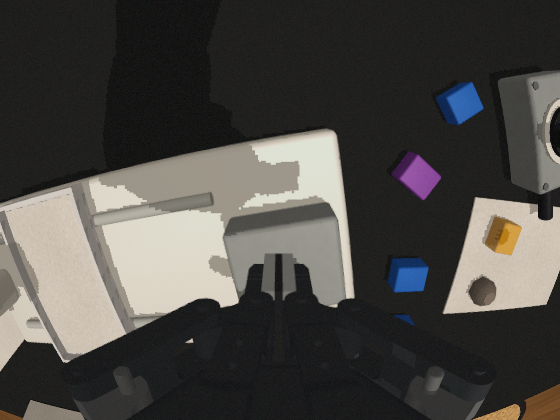

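Side view: the handle still stands upright at crop (275,200), about 225° round, and the tray is 43 mm out. I will regrip from above with a firmer squeeze and a better centre.

Emit:
{"name": "move_arm", "arguments": {
  "targets": [
    [[0, 0, -40], [0, 0, 0], 1],
    [[0, 0, -75], [0, 0, 0], -1],
    [[-40, -12, -75], [0, 0, 0], -1],
    [[-76, -24, -75], [0, 0, 0], -1],
    [[-76, -24, -75], [0, 0, 0], -1]
  ],
  "squeeze": 80
}}

```text
clock: 14.02
tcp_pos: [0.5722, -0.0896, 0.2337]
orientation: [0.0, 0.046, 0.999, -0.0]
wrist_force: [-0.7, 0.4, -0.9]
finger_gap: 0.0719
grip_force: 0.0
```

```bash
python3 - <<'E'
from circ import *
s=st();d=env.read_camera("wrist");save(d,"w5.png",s=1.0)
for t in "tray handle_grip handle_pivot crank_axis".split():
    for o in env.landmark_of(t,d)[:1]: print(t,o)
d=env.read_camera("side")
for t in "tray handle_grip handle_pivot crank_axis".split():
    for o in env.landmark_of(t,d)[:1]: print(t,o)
E
```

```text
t 14.025 tcp [ 0.5722 -0.0896  0.2337] yang 84.7 F [-0.7  0.4 -0.9] gap 0.07191045890491611 q [-0.29  0.32  0.06  1.31 -0.   -0.2 ]
tray {'centre': [0.5575, -0.2893, 0.0536], 'confidence': 0.59}
handle_grip {'centre': [0.5729, -0.0882, 0.1781], 'confidence': 0.95}
crank_axis {'centre': [0.5443, -0.0512, 0.1059], 'confidence': 0.97}
tray {'centre': [0.565, -0.2905, 0.0527], 'confidence': 0.85}
handle_grip {'centre': [0.5706, -0.0882, 0.174], 'confidence': 0.68}
handle_pivot {'centre': [0.5743, -0.0903, 0.1049], 'confidence': 0.72}
crank_axis {'centre': [0.5415, -0.0524, 0.1049], 'confidence': 0.73}
```

View pics/w5.png

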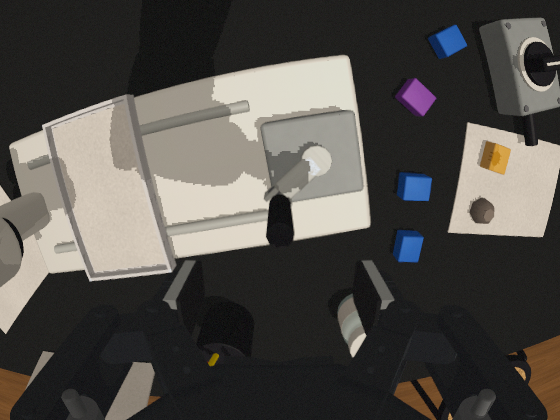

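Wrist view: handle top at (281,232), crank boss at (317,158).

```bash
python3 - <<'E'
from circ import *
s=st();d=env.read_camera("wrist")
h=wback(d,s,281,232,.192);a=wback(d,s,317,159,.095);print(h,a,h-a,np.hypot(*(h-a)[:2]),np.degrees(np.arctan2(*(h-a)[1::-1])))
print(to((h[0],h[1],.157)))
E
```

```text
t 14.525 tcp [ 0.57  -0.088  0.235] yang 84.8 F [-0.3  0.1 -0.7] gap 0.08512969214077043 q [-0.29  0.32  0.06  1.31  0.   -0.2 ]
[ 0.5673 -0.0851  0.192 ] [ 0.5398 -0.0501  0.095 ] [ 0.0275 -0.035   0.097 ] 0.04453314319823123 -51.8723833697159
[ 3.1  2.6 78. ]
```

Emit:
{"name": "move_arm", "arguments": {
  "targets": [
    [[1.5, 1, 40], [0, 0, 0], -1],
    [[1.5, 1, 70], [0, 0, 0], -1],
    [[1.5, 1, 76], [0, 0, 0], -1],
    [[1.5, 1, 76], [0, 0, 0], 0],
    [[1.5, 1, 76], [0, 0, 0], 1]
  ],
  "squeeze": 60
}}

```text
clock: 15.2
tcp_pos: [0.5699, -0.0874, 0.1602]
orientation: [0.001, 0.045, 0.999, -0.0]
wrist_force: [0.5, -0.1, -0.2]
finger_gap: 0.0518
grip_force: 0.0
```

Emit:
{"name": "move_arm", "arguments": {
  "targets": [
    [[0, 0, 0], [0, 0, 0], 1],
    [[0, 0, 0], [0, 0, 0], 1],
    [[0, 0, 0], [0, 0, 0], 1]
  ]
}}

```text
clock: 15.58
tcp_pos: [0.5694, -0.0878, 0.1596]
orientation: [0.001, 0.046, 0.999, -0.001]
wrist_force: [-0.3, -1.2, 3.4]
finger_gap: 0.0163
grip_force: 58.4
```

```bash
cat >> circ.py <<'E'
T=np.radians(174.8);X=np.array([np.cos(T),np.sin(T)]);Y=np.array([np.sin(T),-np.cos(T)])
C=(.5415,-.053)
def P(f): a=np.radians(174.8-f);return np.array(C)+.0446*np.array([np.cos(a),np.sin(a)])
E
python3 - <<'E'
from circ import *
for a in range(226,726,100): rows(P(a),range(a+20,a+101,20),C,.0446);print()
E
```

```text
246 12.8 -8.7
266 27.9 -12.4
286 43.3 -10.8
306 57.2 -4.0
326 68.0 7.1

346 6.3 14.2
366 7.4 29.6
386 3.1 44.5
406 -6.0 57.0
426 -18.8 65.7

446 -15.0 3.7
466 -30.4 2.1
486 -44.4 -4.7
506 -55.1 -15.8
526 -61.4 -30.0

546 -1.1 -15.5
566 3.2 -30.3
586 12.3 -42.9
606 25.1 -51.5
626 40.2 -55.3

646 15.4 1.6
666 29.3 8.4
686 40.1 19.6
706 46.4 33.7
726 47.5 49.2
```

Emit:
{"name": "move_arm", "arguments": {
  "targets": [
    [[13, -8.5, 0], [0, 0, 0], 1],
    [[28, -12.5, 0], [0, 0, 0], 1],
    [[43, -11, 0], [0, 0, 0], 1],
    [[57, -4, 0], [0, 0, 0], 1],
    [[68, 7, 0], [0, 0, 0], 1]
  ]
}}

```text
clock: 16.2
tcp_pos: [0.503, -0.0759, 0.1597]
orientation: [0.002, 0.046, 0.999, -0.002]
wrist_force: [3.5, -5.3, 2.1]
finger_gap: 0.0159
grip_force: 58.9
```

Emit:
{"name": "move_arm", "arguments": {
  "targets": [
    [[0, 0, 0], [0, 0, 0], 1]
  ]
}}

```text
clock: 16.32
tcp_pos: [0.5019, -0.074, 0.1596]
orientation: [0.001, 0.045, 0.999, -0.0]
wrist_force: [-1.4, -0.5, 6.3]
finger_gap: 0.0164
grip_force: 59.2
```

Emit:
{"name": "move_arm", "arguments": {
  "targets": [
    [[6, 14, 0], [0, 0, 0], 1],
    [[7.5, 29.5, 0], [0, 0, 0], 1],
    [[3, 44.5, 0], [0, 0, 0], 1],
    [[-6, 57, 0], [0, 0, 0], 1],
    [[-19, 65.5, 0], [0, 0, 0], 1]
  ]
}}

```text
clock: 16.95
tcp_pos: [0.5255, -0.0106, 0.1594]
orientation: [-0.001, 0.046, 0.999, -0.001]
wrist_force: [-5.6, -4.0, 9.6]
finger_gap: 0.0163
grip_force: 59.8
```

Emit:
{"name": "move_arm", "arguments": {
  "targets": [
    [[0, 0, 0], [0, 0, 0], 1]
  ]
}}

```text
clock: 17.08
tcp_pos: [0.5274, -0.0101, 0.1595]
orientation: [0.0, 0.045, 0.999, 0.0]
wrist_force: [-1.1, 0.0, 8.3]
finger_gap: 0.0164
grip_force: 59.7
```

Emit:
{"name": "move_arm", "arguments": {
  "targets": [
    [[-15, 3.5, -0.5], [0, 0, 0], 1],
    [[-30.5, 2, -0.5], [0, 0, 0], 1],
    [[-44.5, -4.5, -0.5], [0, 0, 0], 1],
    [[-55, -16, -0.5], [0, 0, 0], 1],
    [[-61.5, -30, -0.5], [0, 0, 0], 1]
  ]
}}

```text
clock: 17.7
tcp_pos: [0.5857, -0.0438, 0.1595]
orientation: [0.0, 0.044, 0.999, 0.003]
wrist_force: [-1.3, 6.7, 5.7]
finger_gap: 0.0163
grip_force: 59.4
```

Emit:
{"name": "move_arm", "arguments": {
  "targets": [
    [[0, 0, 0], [0, 0, 0], 1]
  ]
}}

```text
clock: 17.82
tcp_pos: [0.5859, -0.0459, 0.1596]
orientation: [0.0, 0.046, 0.999, 0.001]
wrist_force: [-0.5, 0.5, 5.0]
finger_gap: 0.0165
grip_force: 59.4
```

Emit:
{"name": "move_arm", "arguments": {
  "targets": [
    [[-1, -15.5, 0], [0, 0, 0], 1],
    [[3, -30.5, 0], [0, 0, 0], 1],
    [[12.5, -43, 0], [0, 0, 0], 1],
    [[25, -51.5, 0], [0, 0, 0], 1],
    [[40, -55.5, 0], [0, 0, 0], 1]
  ]
}}

```text
clock: 18.45
tcp_pos: [0.5428, -0.0979, 0.1597]
orientation: [0.003, 0.045, 0.999, 0.001]
wrist_force: [6.5, 1.5, 1.2]
finger_gap: 0.0162
grip_force: 59.1
```

Emit:
{"name": "move_arm", "arguments": {
  "targets": [
    [[0, 0, 0], [0, 0, 0], 1]
  ]
}}

```text
clock: 18.58
tcp_pos: [0.5406, -0.0978, 0.1597]
orientation: [0.001, 0.046, 0.999, 0.0]
wrist_force: [0.2, -0.4, 4.8]
finger_gap: 0.0163
grip_force: 59.5
```

Emit:
{"name": "move_arm", "arguments": {
  "targets": [
    [[15.5, 1.5, 0], [0, 0, 0], 1],
    [[29.5, 8.5, 0], [0, 0, 0], 1],
    [[40, 19.5, 0], [0, 0, 0], 1],
    [[46.5, 33.5, 0], [0, 0, 0], 1],
    [[47.5, 43, 0], [0, 0, 0], 1]
  ]
}}

```text
clock: 19.2
tcp_pos: [0.497, -0.0539, 0.1597]
orientation: [-0.0, 0.046, 0.999, -0.005]
wrist_force: [-0.7, -25.1, 2.9]
finger_gap: 0.0159
grip_force: 60.6
```

Emit:
{"name": "move_arm", "arguments": {
  "targets": [
    [[0, 2, 0], [0, 0, 0], 1],
    [[0, 4, 0], [0, 0, 0], 1],
    [[0, 4, 0], [0, 0, 0], 1]
  ]
}}

```text
clock: 19.58
tcp_pos: [0.4976, -0.0536, 0.1597]
orientation: [-0.0, 0.048, 0.999, -0.008]
wrist_force: [-2.4, -24.7, 3.0]
finger_gap: 0.0165
grip_force: 60.7
```

```bash
python3 - <<'E'
from circ import *
s=st()
for c in ("side","top","wrist"):
  d=env.read_camera(c)
  for t in "tray handle_grip handle_pivot crank_axis".split():
    for o in env.landmark_of(t,d)[:1]: print(c,t,o)
E
```

```text
t 19.575 tcp [ 0.4976 -0.0536  0.1597] yang 84.5 F [ -2.4 -24.7   3. ] gap 0.016493345496232294 q [-0.26  0.2  -0.28  1.09 -0.02 -0.16]
side handle_grip {'centre': [0.4418, 0.2354, 0.0895], 'confidence': 0.7}
side handle_pivot {'centre': [0.5021, -0.0572, 0.1019], 'confidence': 0.65}
side crank_axis {'centre': [0.5413, -0.0531, 0.106], 'confidence': 0.79}
top tray {'centre': [0.553, -0.1955, 0.0521], 'confidence': 0.97}
top handle_grip {'centre': [0.5536, -0.176, -0.0016], 'confidence': 0.67}
top crank_axis {'centre': [0.5415, -0.0547, 0.1047], 'confidence': 0.65}
wrist tray {'centre': [0.5527, -0.1934, 0.0492], 'confidence': 0.97}
wrist handle_grip {'centre': [0.5008, -0.0578, 0.1771], 'confidence': 0.66}
wrist handle_pivot {'centre': [0.5037, -0.0571, 0.1046], 'confidence': 0.8}
wrist crank_axis {'centre': [0.5441, -0.0522, 0.1056], 'confidence': 0.81}
```

Emit:
{"name": "move_arm", "arguments": {
  "targets": [
    [[0, -4, 0], [0, 0, -0.2], 1],
    [[0, -5, 0], [0, 0, -0.4], 1],
    [[0, -5, 0], [0, 0, -0.4], 1]
  ],
  "squeeze": 35
}}

```text
clock: 20.7
tcp_pos: [0.4973, -0.0552, 0.1596]
orientation: [-0.0, 0.012, 1.0, -0.004]
wrist_force: [-1.7, -13.2, 4.5]
finger_gap: 0.0167
grip_force: 60.0
```

```bash
python3 - <<'E'
from w import *
s=st()
E
```

```text
t 20.7 tcp [ 0.4973 -0.0552  0.1596] yang 88.7 F [ -1.7 -13.2   4.5] gap 0.016694230517262088 q [-0.27  0.2  -0.28  1.09 -0.01 -0.24]
```

Emit:
{"name": "move_arm", "arguments": {
  "targets": [
    [[-19, -2, 2.5], [0, 0, 0], 1],
    [[-36, -1.5, 10], [0, 0, 0], 1],
    [[-51, -1, 21], [0, 0, 0], 1],
    [[-63, -0.5, 36], [0, 0, 0], 1],
    [[-70, 0, 54], [0, 0, 0], 1]
  ]
}}

```text
clock: 21.32
tcp_pos: [0.5701, -0.0527, 0.1064]
orientation: [0.003, 0.009, 1.0, 0.0]
wrist_force: [-0.8, 0.5, 7.8]
finger_gap: 0.0165
grip_force: 73.7
```

Emit:
{"name": "move_arm", "arguments": {
  "targets": [
    [[-2, 0, 10], [0, 0, 0], 1],
    [[-3, 0, 19], [0, 0, 0], 1],
    [[-3, 0, 19], [0, 0, 0], 1]
  ]
}}

```text
clock: 21.7
tcp_pos: [0.5706, -0.0525, 0.0853]
orientation: [0.0, 0.009, 1.0, 0.0]
wrist_force: [3.3, 0.3, -0.8]
finger_gap: 0.0165
grip_force: 75.7
```

```bash
python3 - <<'E'
from w import *
s=st()
E
```

```text
t 21.7 tcp [ 0.5706 -0.0525  0.0853] yang 88.9 F [ 3.3  0.3 -0.8] gap 0.0164533739884498 q [-0.23  0.39 -0.21  0.97  0.   -0.21]
```

Emit:
{"name": "move_arm", "arguments": {
  "targets": [
    [[0, 0, 0], [0, 0, 0], -1],
    [[0, 0, 0], [0, 0, 0], -1],
    [[0, 0, 0], [0, 0, 0], -1],
    [[0, 0, -60], [0, 0, 0], -1],
    [[0, 0, -120], [0, 0, 0], -1]
  ],
  "squeeze": 30
}}

```text
clock: 22.32
tcp_pos: [0.5689, -0.0529, 0.2069]
orientation: [-0.001, 0.011, 1.0, 0.0]
wrist_force: [1.4, -1.2, 0.9]
finger_gap: 0.0857
grip_force: 0.0
```

Emit:
{"name": "move_arm", "arguments": {
  "targets": [
    [[0, 60, -25], [0, 0, 0], -1],
    [[0, 120, -25], [0, 0, 0], -1],
    [[0, 180, -25], [0, 0, 0], -1],
    [[0, 210, -25], [0, 0, 0], -1]
  ]
}}

```text
clock: 22.82
tcp_pos: [0.5737, 0.1598, 0.2315]
orientation: [0.0, 0.009, 1.0, 0.0]
wrist_force: [0.1, 0.6, -1.0]
finger_gap: 0.0854
grip_force: 0.0
```

```bash
cat > m.py <<'E'
from w import *
s=st();dw=env.read_camera("wrist");save(dw,"w6.png")
for t in("block1_mid","stone1_mid"):
  for o in env.landmark_of(t,dw): print("wrist",t,np.round(o["centre"],4),round(o["confidence"],2),np.round(wproj(dw,s,o["centre"])))
for c in("top","side"):
  d=env.read_camera(c);save(d,c+"6.png",(150,140,440,300) if c=="top" else None,2 if c=="top" else 1.4)
  for t in "tray handle_grip handle_pivot crank_axis block1_mid stone1_mid".split():
    for o in env.landmark_of(t,d)[:6]: print(c,t,np.round(o["centre"],4),round(o["confidence"],2))
E
python3 m.py
```

```text
t 22.825 tcp [0.5737 0.1598 0.2315] yang 88.9 F [ 0.1  0.6 -1. ] gap 0.08544389886197154 q [0.14 0.35 0.1  1.32 0.   0.16]
wrist block1_mid [0.5968 0.0712 0.0105] 0.93 [203. 198.]
wrist block1_mid [0.4865 0.0808 0.0076] 0.89 [206. 104.]
wrist block1_mid [0.4186 0.1248 0.0136] 0.8 [243.  41.]
wrist block1_mid [0.5664 0.2006 0.0168] 0.68 [314. 172.]
wrist block1_mid [0.6759 0.0683 0.0095] 0.62 [207. 259.]
wrist stone1_mid [0.635  0.179  0.0165] 0.57 [295. 229.]
top tray [ 0.5537 -0.1927  0.053 ] 0.96
top handle_grip [ 0.5714 -0.0512  0.1086] 0.79
top handle_pivot [0.6351 0.1846 0.0135] 0.74
top handle_pivot [ 0.5556 -0.1938  0.0481] 0.64
top handle_pivot [ 0.4981 -0.0558  0.1019] 0.5
top crank_axis [ 0.5395 -0.0498  0.104 ] 0.93
top crank_axis [ 0.5516 -0.1732 -0.0026] 0.64
top block1_mid [0.5964 0.0778 0.0146] 0.67
top block1_mid [0.6716 0.0609 0.0099] 0.64
top block1_mid [0.4894 0.0785 0.0051] 0.58
top block1_mid [0.5691 0.1892 0.015 ] 0.5
top stone1_mid [0.6359 0.182  0.0149] 0.7
side tray [ 0.5574 -0.1974  0.0528] 0.6
side handle_grip [ 0.5707 -0.0522  0.1103] 0.63
side handle_grip [ 0.7756 -0.1803  0.0015] 0.46
side handle_pivot [ 0.4999 -0.0558  0.1039] 0.63
side handle_pivot [0.5628 0.2018 0.0143] 0.55
side crank_axis [ 0.5445 -0.0526  0.1051] 0.74
side block1_mid [0.4847 0.0749 0.0094] 0.9
side block1_mid [0.5631 0.1985 0.0109] 0.78
side block1_mid [0.4157 0.1313 0.0142] 0.6
side block1_mid [0.5997 0.0767 0.01  ] 0.58
side block1_mid [0.6733 0.0679 0.0124] 0.56
side stone1_mid [0.637  0.1832 0.0135] 0.58
```

View pics/side6.png

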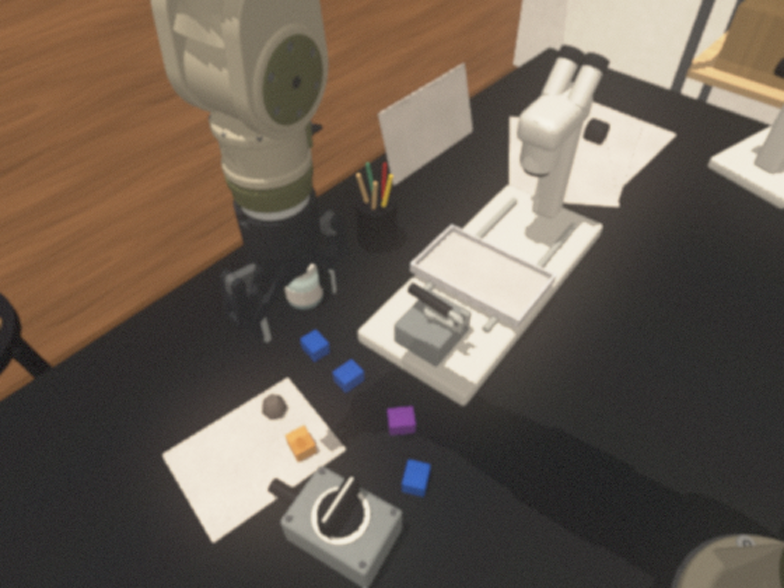

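View pics/w6.png

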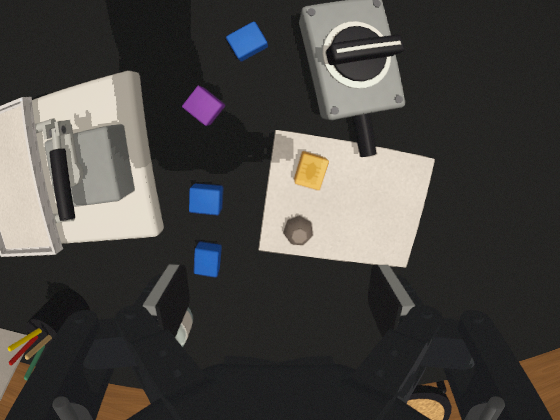

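The tray is fully out at (480,275), the handle lies folded at (430,298), and the isolator is off. The amber block is at wrist (312,171), the stone at (299,231). Now I fit their orientations.

```bash
cat > f.py <<'E'
from w import *
s=st();d=env.read_camera("wrist")
for t,z in(("block1_mid",.027),("stone1_mid",.012)):
  for o in env.regions_of(t,d):
    m=o["mask"].astype(np.uint8);rgb=d["pixels"][m>0].mean(0)
    if t[0]=="b" and rgb[2]>rgb[0]*.8: continue
    cs,_=cv2.findContours(m,0,1);c=max(cs,key=cv2.contourArea)[:,0]
    p=np.array([wback(d,s,*q,z)[:2]*1000 for q in c],np.float32);r=cv2.minAreaRect(p)
    print(t,o["confidence"],rgb.round(),m.sum(),"rect",np.round(r,1) if 0 else (np.round(r[0],1),np.round(r[1],1),round(r[2],1)),"mean",p.mean(0), to((r[0][0]/1e3,r[0][1]/1e3,.1)))
E
python3 f.py
```

```text
t 23.675 tcp [0.5743 0.1568 0.2312] yang 88.8 F [ 0.1 -0.3  0. ] gap 0.08533440461155724 q [0.13 0.35 0.1  1.32 0.   0.15]
block1_mid 0.67 [213. 171.  87.] 978 rect (array([563.2, 195.8]), array([32.9, 38.3]), 72.2) mean [562.9459 196.0073] [ 11.9  38.5 131.2]
stone1_mid 0.87 [116. 103.  91.] 660 rect (array([637.5, 182.9]), array([34.8, 35.5]), 41.7) mean [637.5818 182.9825] [-62.6  27.2 131.2]
```

Emit:
{"name": "move_arm", "arguments": {
  "targets": [
    [[12, 38.5, 30], [0, 0, 0.9], -1],
    [[12, 38.5, 85], [0, 0, 1.65], -1],
    [[12, 38.5, 140], [0, 0, 1.65], -1],
    [[12, 38.5, 185], [0, 0, 1.65], -1],
    [[12, 38.5, 205], [0, 0, 1.65], -1]
  ]
}}

```text
clock: 24.45
tcp_pos: [0.5608, 0.1955, 0.023]
orientation: [-0.002, 0.154, 0.988, -0.001]
wrist_force: [-0.1, -0.8, -0.4]
finger_gap: 0.0855
grip_force: 0.0
```

```bash
python3 - <<'E'
from w import *
s=st();print(to((.5632,.1960,.005)))
E
```

```text
t 24.45 tcp [0.5608 0.1955 0.023 ] yang 72.3 F [-0.1 -0.8 -0.4] gap 0.08548628327169695 q [ 0.2   0.49 -0.22  0.86  0.    0.51]
[-2.2  1.3 18. ]
```

Emit:
{"name": "move_arm", "arguments": {
  "targets": [
    [[0, 0, 21], [0, 0, 0], -1],
    [[0, 0, 21], [0, 0, 0], 0.2],
    [[0, 0, 21], [0, 0, 0], 1],
    [[0, 0, 21], [0, 0, 0], 1],
    [[0, 0, 21], [0, 0, 0], 1]
  ]
}}

```text
clock: 25.08
tcp_pos: [0.5642, 0.196, 0.0066]
orientation: [0.001, 0.154, 0.988, 0.001]
wrist_force: [-0.4, -0.4, 3.8]
finger_gap: 0.0294
grip_force: 30.8
```

Emit:
{"name": "move_arm", "arguments": {
  "targets": [
    [[0, 0, 0], [0, 0, 0], 1],
    [[0, 0, 0], [0, 0, 0], 1],
    [[0, 0, -60], [0, 0, 0], 1],
    [[0, 0, -120], [0, 0, 0], 1],
    [[0, 0, -150], [0, 0, 0], 1]
  ]
}}

```text
clock: 25.7
tcp_pos: [0.5644, 0.1961, 0.1591]
orientation: [0.002, 0.154, 0.988, 0.001]
wrist_force: [1.0, 0.4, -0.6]
finger_gap: 0.0292
grip_force: 30.3
```

```bash
python3 - <<'E'
from w import *
s=st()
a=np.radians(4.9);c=np.array([.5535,-.1930]);Xm=np.array([np.cos(a),np.sin(a)])
for n,o in(("block",-.045),("stone",.045)):
  p=c+o*Xm;print(n,p,to((p[0],p[1],.15)))
E
```

```text
t 25.7 tcp [0.5644 0.1961 0.1591] yang 72.3 F [ 1.   0.4 -0.6] gap 0.029174375276113496 q [ 0.2   0.38 -0.03  1.15  0.    0.51]
block [ 0.5087 -0.1968] [ -66.4 -391.3    8.4]
stone [ 0.5983 -0.1892] [-149.5 -356.7    8.8]
```

Emit:
{"name": "move_arm", "arguments": {
  "targets": [
    [[-11, -60, 0], [0, 0, 0], 1],
    [[-21, -120, 0], [0, 0, 0], 1],
    [[-31, -180, 0], [0, 0, 0], 1],
    [[-41, -240, 0], [0, 0, 0], 1],
    [[-51, -300, 0], [0, 0, 0], 1]
  ]
}}

```text
clock: 26.32
tcp_pos: [0.5198, -0.1073, 0.1553]
orientation: [0.0, 0.154, 0.988, 0.0]
wrist_force: [1.1, 0.2, -0.6]
finger_gap: 0.0292
grip_force: 30.3
```

Emit:
{"name": "move_arm", "arguments": {
  "targets": [
    [[-8, -45, 0], [0, 0, 0], 1],
    [[-15, -90, 0], [0, 0, 0], 1],
    [[-15, -91, 20], [0, 0, 0], 1],
    [[-15, -91, 60], [0, 0, 0], 1],
    [[-15, -91, 80], [0, 0, 0], 1]
  ]
}}

```text
clock: 26.95
tcp_pos: [0.5055, -0.1964, 0.0732]
orientation: [-0.001, 0.154, 0.988, 0.001]
wrist_force: [-0.2, -0.3, -0.5]
finger_gap: 0.0294
grip_force: 30.3
```

```bash
python3 - <<'E'
from w import *
s=st();print(to((.5087,-.1968,.057)))
E
```

```text
t 26.95 tcp [ 0.5055 -0.1964  0.0732] yang 72.2 F [-0.2 -0.3 -0.5] gap 0.029419145981065143 q [-0.52  0.35 -0.3   0.92  0.   -0.21]
[-3.2  0.6 16.2]
```

Emit:
{"name": "move_arm", "arguments": {
  "targets": [
    [[0, 0, 10], [0, 0, 0], 1],
    [[0, 0, 12], [0, 0, 0], 1],
    [[0, 0, 12], [0, 0, 0], 1]
  ]
}}

```text
clock: 27.32
tcp_pos: [0.5076, -0.197, 0.0639]
orientation: [0.001, 0.154, 0.988, -0.0]
wrist_force: [0.2, -0.6, -0.7]
finger_gap: 0.0294
grip_force: 30.3
```

Emit:
{"name": "move_arm", "arguments": {
  "targets": [
    [[0, 0, 6], [0, 0, 0], 1],
    [[0, 0, 8], [0, 0, 0], 1],
    [[0, 0, 8], [0, 0, 0], 1]
  ]
}}

```text
clock: 27.7
tcp_pos: [0.5069, -0.1967, 0.0551]
orientation: [-0.0, 0.154, 0.988, 0.0]
wrist_force: [0.8, 0.3, -0.3]
finger_gap: 0.0293
grip_force: 30.3
```

Emit:
{"name": "move_arm", "arguments": {
  "targets": [
    [[0, 0, 0], [0, 0, 0], -0.1],
    [[0, 0, 0], [0, 0, 0], -0.1],
    [[0, 0, -20], [0, 0, 0], -0.1],
    [[0, 0, -80], [0, 0, 0], -0.1],
    [[0, 0, -130], [0, 0, 0], -1]
  ]
}}

```text
clock: 28.32
tcp_pos: [0.507, -0.1968, 0.187]
orientation: [0.0, 0.154, 0.988, -0.0]
wrist_force: [0.1, -0.2, -0.5]
finger_gap: 0.0639
grip_force: 0.0
```

Emit:
{"name": "move_arm", "arguments": {
  "targets": [
    [[0, 60, -30], [0, 0, 0], -1],
    [[0, 120, -40], [0, 0, 0], -1],
    [[0, 180, -45], [0, 0, 0], -1],
    [[0, 240, -45], [0, 0, 0], -1],
    [[0, 300, -45], [0, 0, 0], -1]
  ]
}}

```text
clock: 28.95
tcp_pos: [0.5988, 0.0909, 0.2306]
orientation: [0.001, 0.154, 0.988, 0.0]
wrist_force: [0.9, -1.6, -0.4]
finger_gap: 0.0854
grip_force: 0.0
```

Emit:
{"name": "move_arm", "arguments": {
  "targets": [
    [[20, 45, 0], [0, 0, 0], -1],
    [[40, 80, 0], [0, 0, 0], -1],
    [[40, 80, 0], [0, 0, 0], -1]
  ]
}}

```text
clock: 29.32
tcp_pos: [0.5836, 0.1802, 0.2301]
orientation: [-0.0, 0.152, 0.988, 0.0]
wrist_force: [0.1, -0.7, -0.4]
finger_gap: 0.0852
grip_force: 0.0
```

```bash
python3 f.py; python3 - <<'E'
from w import *
for c in("top","side"):
  d=env.read_camera(c)
  for t in("block1_mid","stone1_mid"):
    for o in env.landmark_of(t,d)[:7]: print(c,t,np.round(o["centre"],4),round(o["confidence"],2))
save(d,"side7.png",(150,120,440,380),2)
E
```

```text
t 29.325 tcp [0.5836 0.1802 0.2301] yang 72.5 F [ 0.1 -0.7 -0.4] gap 0.08524439814202357 q [0.17 0.38 0.15 1.33 0.   0.47]
block1_mid 0.86 [154. 115.  58.] 328 rect (array([ 514.3, -228.4]), array([29.1, 56.1]), 51.9) mean [ 510.6329 -229.0255] [ -56.2 -408.1  130.3]
stone1_mid 0.85 [119. 106.  94.] 709 rect (array([638.3, 184.4]), array([36.7, 34.9]), 27.0) mean [638.1502 184.0573] [-48.8  23.6 130.2]
stone1_mid 0.59 [155. 117.  61.] 334 rect (array([ 514.1, -246.8]), array([30.3, 59.5]), 51.8) mean [ 510.7668 -247.2411] [ -61.8 -425.   130.3]
stone1_mid 0.23 [23. 23. 24.] 244 rect (array([ 846.8, -218.5]), array([ 14.7, 134.8]), 41.3) mean [ 842.5777 -214.8734] [-370.1 -296.7  130.4]
top block1_mid [0.4863 0.0796 0.0073] 0.74
top block1_mid [0.4191 0.1309 0.0128] 0.59
top block1_mid [ 0.5082 -0.2013  0.0656] 0.5
top stone1_mid [0.6356 0.1805 0.0158] 0.71
top stone1_mid [ 0.553  -0.1926  0.0511] 0.71
top stone1_mid [ 0.5719 -0.0474  0.1078] 0.57
side block1_mid [ 0.5066 -0.193   0.0625] 0.79
side block1_mid [0.4838 0.0759 0.0121] 0.59
side block1_mid [0.4185 0.131  0.0129] 0.57
side block1_mid [0.6001 0.0743 0.01  ] 0.53
side block1_mid [0.6743 0.0685 0.0141] 0.53
side stone1_mid [0.6396 0.1824 0.0147] 0.8
side stone1_mid [ 0.5669 -0.0509  0.1117] 0.34
```

Emit:
{"name": "move_arm", "arguments": {
  "targets": [
    [[-24, 12, 30], [0, 0, 0], -1],
    [[-48, 23, 85], [0, 0, 0], -1],
    [[-48, 23, 140], [0, 0, 0], -1],
    [[-48, 23, 185], [0, 0, 0], -1],
    [[-48, 23, 205], [0, 0, 0], -1]
  ],
  "squeeze": 30
}}

```text
clock: 30.4
tcp_pos: [0.6351, 0.1837, 0.0214]
orientation: [-0.003, 0.154, 0.988, -0.001]
wrist_force: [0.2, -0.9, -0.3]
finger_gap: 0.0852
grip_force: 0.0
```

Emit:
{"name": "move_arm", "arguments": {
  "targets": [
    [[0, 0, 10], [0, 0, 0], -1],
    [[0, 0, 21], [0, 0, 0], -1],
    [[0, 0, 22], [0, 0, 0], -1]
  ]
}}

```text
clock: 30.78
tcp_pos: [0.6373, 0.1846, 0.0032]
orientation: [0.0, 0.154, 0.988, 0.0]
wrist_force: [0.1, 1.0, 0.1]
finger_gap: 0.0856
grip_force: 0.0
```

Emit:
{"name": "move_arm", "arguments": {
  "targets": [
    [[0, 0, 1], [0, 0, 0], 0],
    [[0, 0, 1], [0, 0, 0], 1],
    [[0, 0, 1], [0, 0, 0], 1],
    [[0, 0, 1], [0, 0, 0], 1],
    [[0, 0, 1], [0, 0, 0], 1]
  ]
}}

```text
clock: 31.4
tcp_pos: [0.6377, 0.1848, 0.0031]
orientation: [0.001, 0.154, 0.988, 0.0]
wrist_force: [-0.8, -0.5, 6.3]
finger_gap: 0.0352
grip_force: 29.9
```

Emit:
{"name": "move_arm", "arguments": {
  "targets": [
    [[0, 0, -20], [0, 0, 0], 1],
    [[0, 0, -60], [0, 0, 0], 1],
    [[0, 0, -110], [0, 0, 0], 1],
    [[0, 0, -160], [0, 0, 0], 1]
  ]
}}

```text
clock: 31.9
tcp_pos: [0.6368, 0.1846, 0.1631]
orientation: [-0.0, 0.154, 0.988, -0.0]
wrist_force: [1.1, -0.2, -1.1]
finger_gap: 0.0352
grip_force: 30.2
```

```bash
python3 - <<'E'
from w import *
s=st();print(to((.5983,-.1892,.160)))
E
```

```text
t 31.9 tcp [0.6368 0.1846 0.1631] yang 72.3 F [ 1.1 -0.2 -1.1] gap 0.03516764875208909 q [0.16 0.51 0.18 1.24 0.   0.47]
[ -77.1 -367.8    3.1]
```

Emit:
{"name": "move_arm", "arguments": {
  "targets": [
    [[-13, -60, 0], [0, 0, 0], 1],
    [[-26, -120, 0], [0, 0, 0], 1],
    [[-38, -180, 0], [0, 0, 0], 1],
    [[-50, -240, 0], [0, 0, 0], 1],
    [[-63, -300, 0], [0, 0, 0], 1]
  ]
}}

```text
clock: 32.52
tcp_pos: [0.6054, -0.122, 0.162]
orientation: [0.0, 0.154, 0.988, 0.0]
wrist_force: [0.4, 0.4, -0.6]
finger_gap: 0.0353
grip_force: 30.3
```

Emit:
{"name": "move_arm", "arguments": {
  "targets": [
    [[-7, -34, 0], [0, 0, 0], 1],
    [[-14, -68, 0], [0, 0, 0], 1],
    [[-14, -68, 30], [0, 0, 0], 1],
    [[-14, -68, 75], [0, 0, 0], 1],
    [[-14, -68, 95], [0, 0, 0], 1]
  ]
}}

```text
clock: 33.15
tcp_pos: [0.5967, -0.1887, 0.064]
orientation: [-0.002, 0.154, 0.988, 0.001]
wrist_force: [0.1, 0.4, -0.9]
finger_gap: 0.0351
grip_force: 30.3
```

Emit:
{"name": "move_arm", "arguments": {
  "targets": [
    [[0, 0, 8], [0, 0, 0], 1],
    [[0, 0, 8], [0, 0, 0], 1]
  ]
}}

```text
clock: 33.4
tcp_pos: [0.5985, -0.1892, 0.059]
orientation: [-0.0, 0.154, 0.988, 0.0]
wrist_force: [0.7, 0.0, 0.1]
finger_gap: 0.0355
grip_force: 30.3
```

Emit:
{"name": "move_arm", "arguments": {
  "targets": [
    [[0, 0, 5], [0, 0, 0], 1],
    [[0, 0, 6], [0, 0, 0], 1],
    [[0, 0, 6], [0, 0, 0], 1]
  ]
}}

```text
clock: 33.78
tcp_pos: [0.5989, -0.1894, 0.0536]
orientation: [0.0, 0.154, 0.988, -0.0]
wrist_force: [-0.8, -0.1, -0.4]
finger_gap: 0.0351
grip_force: 30.3
```

Emit:
{"name": "move_arm", "arguments": {
  "targets": [
    [[0, 0, 0], [0, 0, 0], -0.2],
    [[0, 0, 0], [0, 0, 0], -0.2],
    [[0, 0, -10], [0, 0, 0], -0.2],
    [[0, 0, -60], [0, 0, 0], -0.2],
    [[0, 0, -110], [0, 0, 0], -0.2]
  ]
}}

```text
clock: 34.4
tcp_pos: [0.5983, -0.1892, 0.1646]
orientation: [-0.0, 0.154, 0.988, 0.0]
wrist_force: [1.0, 0.3, 0.3]
finger_gap: 0.0514
grip_force: 0.0
```

Emit:
{"name": "move_arm", "arguments": {
  "targets": [
    [[0, 50, -60], [0, 0, 0], -1],
    [[0, 100, -60], [0, 0, 0], -1],
    [[0, 150, -60], [0, 0, 0], -1],
    [[0, 150, -60], [0, 0, 0], -1]
  ]
}}

```text
clock: 34.9
tcp_pos: [0.6451, -0.0428, 0.2243]
orientation: [0.001, 0.151, 0.988, 0.0]
wrist_force: [0.2, -0.7, 0.0]
finger_gap: 0.0852
grip_force: 0.0
```

```bash
python3 - <<'E'
from w import *
s=st()
for c in("top","side"):
  d=env.read_camera(c)
  for t in("tray","block1_mid","stone1_mid","isolator_grip"):
    for o in env.landmark_of(t,d)[:7]: print(c,t,np.round(o["centre"],4),round(o["confidence"],2))
save(d,"side8.png",(130,100,430,400),2)
E
```

```text
t 34.9 tcp [ 0.6451 -0.0428  0.2243] yang 72.6 F [ 0.2 -0.7  0. ] gap 0.0851795885597986 q [-0.19  0.46  0.24  1.35  0.    0.11]
top tray [ 0.5526 -0.1953  0.0515] 0.87
top block1_mid [ 0.5047 -0.2     0.0624] 0.59
top block1_mid [0.6754 0.0647 0.0123] 0.59
top stone1_mid [ 0.5996 -0.1894  0.0614] 0.55
top stone1_mid [ 0.5073 -0.2029  0.0625] 0.22
top isolator_grip [0.4418 0.2412 0.0902] 0.75
side tray [ 0.5596 -0.1965  0.0483] 0.8
side block1_mid [0.4867 0.0765 0.0139] 0.79
side block1_mid [ 0.5057 -0.1935  0.0617] 0.78
side block1_mid [0.4169 0.1325 0.0115] 0.65
side block1_mid [0.5966 0.077  0.0091] 0.6
side block1_mid [0.6722 0.0692 0.0162] 0.55
side stone1_mid [ 0.6036 -0.1894  0.0609] 0.45
side isolator_grip [0.4437 0.2359 0.0888] 0.83
```

View pics/side8.png

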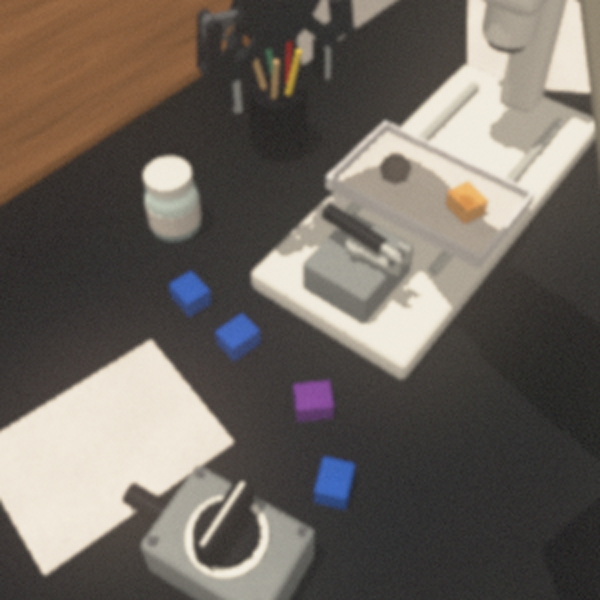

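The tray holds the stone at (395,168) and the amber block at (466,202), both lying flat. The sheet is empty, and the isolator is still off. Now I turn the isolator on.

Emit:
{"name": "move_arm", "arguments": {
  "targets": [
    [[45, 34, 0], [0, 0, -1], -1],
    [[90, 67, 0], [0, 0, -2], -1],
    [[135, 100, 0], [0, 0, -3], -1],
    [[180, 134, 0], [0, 0, -4], -1],
    [[225, 168, 0], [0, 0, -5], -1]
  ],
  "squeeze": 45
}}

```text
clock: 36.02
tcp_pos: [0.48, 0.183, 0.2234]
orientation: [0.0, -0.28, 0.96, 0.0]
wrist_force: [0.0, 0.4, -0.5]
finger_gap: 0.0855
grip_force: 0.0
```

```bash
python3 - <<'E'
from w import *
s=st();print(to((.4407,.2391,.2)))
E
```

```text
t 36.025 tcp [0.48   0.183  0.2234] yang 122.6 F [ 0.   0.4 -0.5] gap 0.08554203273556146 q [ 0.21  0.2  -0.13  1.25  0.   -0.36]
[ 2.9 68.5 23.4]
```

Emit:
{"name": "move_arm", "arguments": {
  "targets": [
    [[3, 35, 10], [0, 0, -1], -1],
    [[3, 65, 20], [0, 0, -2], -1],
    [[3, 65, 23], [0, 0, -3], -1],
    [[3, 65, 23], [0, 0, -4], -1],
    [[3, 65, 23], [0, 0, -5], -1]
  ]
}}

```text
clock: 36.65
tcp_pos: [0.4437, 0.2353, 0.2003]
orientation: [0.0, -0.66, 0.751, -0.0]
wrist_force: [-0.0, -1.2, -0.5]
finger_gap: 0.0854
grip_force: 0.0
```

Emit:
{"name": "move_arm", "arguments": {
  "targets": [
    [[0, 0, 0], [0, 0, -1], -1],
    [[0, 0, 0], [0, 0, -1.9], -1],
    [[0, 0, 0], [0, 0, -1.9], -1],
    [[0, 0, 0], [0, 0, -1.9], -1]
  ]
}}

```text
clock: 37.15
tcp_pos: [0.4438, 0.2353, 0.2002]
orientation: [-0.0, 0.772, -0.635, 0.0]
wrist_force: [-0.5, 0.1, 0.0]
finger_gap: 0.0855
grip_force: 0.0
```

```bash
python3 - <<'E'
from w import *
s=st();print(to((.4407,.2391,.0735)))
E
```

```text
t 37.15 tcp [0.4438 0.2353 0.2002] yang -168.9 F [-0.5  0.1  0. ] gap 0.08554674640926319 q [ 0.33  0.18 -0.2   1.19  0.   -1.44]
[ -4.3   2.4 126.7]
```

Emit:
{"name": "move_arm", "arguments": {
  "targets": [
    [[-4.5, 2.5, 50], [0, 0, -0.1], -1],
    [[-4.5, 2.5, 95], [0, 0, -0.1], -1],
    [[-4.5, 2.5, 120], [0, 0, -0.1], -1],
    [[-4.5, 2.5, 126], [0, 0, -0.1], -1],
    [[-4.5, 2.5, 126], [0, 0, -0.1], -1]
  ]
}}

```text
clock: 37.78
tcp_pos: [0.4408, 0.2394, 0.0746]
orientation: [-0.0, 0.778, -0.628, 0.0]
wrist_force: [-0.0, 0.8, -0.0]
finger_gap: 0.0854
grip_force: 0.0
```

Emit:
{"name": "move_arm", "arguments": {
  "targets": [
    [[0, 0, 0], [0, 0, 0], 0.3],
    [[0, 0, 0], [0, 0, 0], 1],
    [[0, 0, 0], [0, 0, 0], 1],
    [[0, 0, 0], [0, 0, 0], 1],
    [[0, 0, 0], [0, 0, 0], 1]
  ]
}}

```text
clock: 38.4
tcp_pos: [0.4405, 0.2394, 0.0747]
orientation: [-0.0, 0.779, -0.628, 0.0]
wrist_force: [-1.0, 0.0, 5.3]
finger_gap: 0.0154
grip_force: 44.6
```

Emit:
{"name": "move_arm", "arguments": {
  "targets": [
    [[0, 0, 0], [0, 0, 1], 1],
    [[0, 0, 0], [0, 0, 2], 1],
    [[0, 0, 0], [0, 0, 3], 1],
    [[0, 0, 0], [0, 0, 4], 1],
    [[0, 0, 0], [0, 0, 5], 1]
  ]
}}

```text
clock: 39.02
tcp_pos: [0.441, 0.2393, 0.0747]
orientation: [0.001, -0.438, 0.899, -0.0]
wrist_force: [0.6, -0.5, 3.4]
finger_gap: 0.0153
grip_force: 44.5
```

Emit:
{"name": "move_arm", "arguments": {
  "targets": [
    [[0, 0, 0], [0, 0, 1], 1],
    [[0, 0, 0], [0, 0, 2], 1],
    [[0, 0, 0], [0, 0, 3], 1],
    [[0, 0, 0], [0, 0, 4], 1],
    [[0, 0, 0], [0, 0, 4], 1]
  ]
}}

```text
clock: 39.65
tcp_pos: [0.4413, 0.2389, 0.0747]
orientation: [0.001, -0.108, 0.994, -0.001]
wrist_force: [1.5, -3.8, 5.0]
finger_gap: 0.0151
grip_force: 44.7
```

Emit:
{"name": "move_arm", "arguments": {
  "targets": [
    [[0, 0, 0], [0, 0, 0], -1],
    [[0, 0, 0], [0, 0, 0], -1],
    [[0, 0, 0], [0, 0, 0], -1],
    [[0, 0, -60], [0, 0, 0], -1],
    [[0, 0, -120], [0, 0, 0], -1]
  ]
}}

```text
clock: 40.28
tcp_pos: [0.4395, 0.2392, 0.1948]
orientation: [-0.001, -0.107, 0.994, -0.0]
wrist_force: [1.8, -0.0, -0.1]
finger_gap: 0.0852
grip_force: 0.0
```

Emit:
{"name": "move_arm", "arguments": {
  "targets": [
    [[0, 60, 0], [0, 0, 0], -1],
    [[0, 120, 0], [0, 0, 0], -1],
    [[0, 120, 0], [0, 0, 0], -1]
  ]
}}

```text
clock: 40.65
tcp_pos: [0.4137, 0.36, 0.1941]
orientation: [0.0, -0.11, 0.994, 0.001]
wrist_force: [-0.4, -0.7, -0.2]
finger_gap: 0.0853
grip_force: 0.0
```

```bash
python3 - <<'E'
from w import *
s=st()
d=env.read_camera("side")
for t in("tray","handle_grip","block1_mid","stone1_mid","jar","pencils"):
    for o in env.landmark_of(t,d)[:6]: print(t,np.round(o["centre"],4),round(o["confidence"],2))
save(d,"side9.png",(130,100,430,400),2)
E
```

```text
t 40.65 tcp [0.4137 0.36   0.1941] yang 102.6 F [-0.4 -0.7 -0.2] gap 0.08533978641671572 q [ 0.57  0.27 -0.1   1.2   0.    0.35]
tray [ 0.5561 -0.1959  0.0512] 0.57
block1_mid [0.4181 0.1298 0.0106] 0.78
block1_mid [0.6727 0.069  0.0122] 0.73
block1_mid [ 0.5048 -0.1951  0.0632] 0.61
block1_mid [0.5982 0.0778 0.0085] 0.56
jar [ 0.7651 -0.001   0.0002] 0.87
jar [ 0.4977 -0.0564  0.1036] 0.33
```

View pics/side9.png

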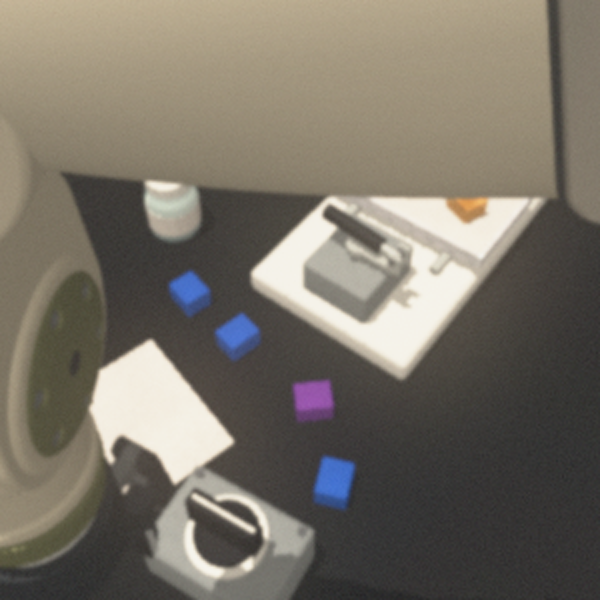

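The isolator bar lies along the box again at (190,495)–(260,535), so it is on. The handle is folded and the tray is out. One last check of the stone, then hand in.

```bash
python3 - <<'E'
from w import *
d=env.read_camera("top")
g=[]
for t in("tray","block1_mid","stone1_mid"):
    for o in env.landmark_of(t,d)[:6]: print(t,np.round(o["centre"],4),round(o["confidence"],2)); g.append((t,o["centre"]))
if any(t=="stone1_mid" and abs(p[0]-.599)<.02 and abs(p[1]+.189)<.02 for t,p in g): print(env.hand_in())
E
```

```text
tray [ 0.5533 -0.1987  0.0489] 0.98
tray [0.6132 0.241  0.0012] 0.65
block1_mid [ 0.5071 -0.2038  0.0656] 0.74
block1_mid [0.4902 0.077  0.0101] 0.66
block1_mid [0.4422 0.2432 0.0853] 0.59
block1_mid [0.4193 0.1297 0.0126] 0.57
block1_mid [0.6708 0.0626 0.0159] 0.48
block1_mid [0.5974 0.0766 0.0127] 0.43
stone1_mid [ 0.6001 -0.1897  0.0616] 0.44
the job is handed in; nothing more can be done
None
```

The job is handed in, with no verdict returned: the tray is wound fully out, the handle is folded flat, both specimens found (one amber block, one stone) lie on the tray floor, and the isolator is on again.

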